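Close and lock the filter lid of a bench fume extractor

TASK

The filter of the bench fume extractor has been changed and its lid still stands ajar. Push the lid down shut with the fingertips, then, with a fingertip in the slot of each of its two quarter-turn fasteners, turn both clockwise all the way to their locked stops, so that the lid is held fully down. Nothing is to be gripped or lifted, and the things lying about stay where they are.

Things in the scene. Friction and masses are not known exactly. Their poses are not given: they have to be found in the camera images.
- extractor: White box, fixed on the bench, 320 (x) x 340 (y) x 131 mm high. Origin: centre of its underside; x points from its front (louvres, facing the robot) to its rear, y to the left seen from the robot, z up. The grey lid covers the front 250 mm of its top (local x -160 to +90 mm); behind it a fixed deck, level with the shut lid's top, carries a capped spigot 32 mm high at local (126, -95) mm.
- lid (a joint): Lid angle about its rear hinge, rad: 0 = fully shut, grows as the front edge rises (starts at 0.22 to 0.45). The hinge is stiff: the lid stays where it is put and yields to about 2 to 5 N pushed down at its front edge. The fasteners engage only with the lid within about 0.03 rad of shut; their cams then draw it down the rest of the way.
- lid_hinge (a point): Point on the lid's pivot line, in the middle of its width, 120.5 mm above the bench (10 mm below the shut lid's top face). The pivot line runs along the extractor's y.
- lid_press (a point): Point on the lid's top face, mid-width, 35 mm behind its front edge: 215 mm in front of the pivot and 10 mm above it. A flat 85 mm wide between the two fasteners, clear to push on. Lid shut, it is 130.5 mm above the bench. Axes turn with the lid; z is its outward normal.
- left_dial (a joint): Turn of the left fastener's dial, rad: 0 = open stop, 1.571 = locked stop; grows clockwise seen from above (starts at 0 to 0.3). About 0.1 N m turns it; it stays where it is left. Open, the slot lies parallel to the lid's front edge, its orange end at a red dot on the lid; locked, it lies square to that edge, its orange end at the green dot towards the front.
- right_dial (a joint): Turn of the right fastener's dial, rad: built exactly like the left, with the same sense, range, start and stiffness.
- left_slot (a point): Centre of the slot's floor, on the turning axis of the left fastener (local (-90, +95) mm; 133.5 mm above the bench, lid shut). A dark dial, 86 mm diameter, level with the fixed steel collar (102 mm outer) round it, 18 mm above the lid. Slot: 68 mm long, 30 mm wide, 15 mm deep, ends closed. Axes turn with the dial: y along the slot (orange end at -y), x across, z up the turning axis.
- right_slot (a point): The same point, with the same axes and sizes, of the right fastener (extractor's local (-90, -95) mm).
- paste_jar: White jar with green cap, 45 mm wide and 36 mm high, standing on the extractor's rear deck. Origin: centre of its underside. Leave alone.
- ipa_bottle: White bottle with blue cap, 54 mm wide and 150 mm high, standing to the right of the extractor. Origin: centre of its underside. Leave alone.
- screwdriver: Red-handled screwdriver, 160 mm long, lying to the right of the extractor. Leave alone.
- phone_tray: Bright green tray with an opened phone in it, 100 x 180 x 16 mm, lying to the left of the extractor. Origin: centre of its underside. Leave alone.
- screw_dish: Clear divided screw dish, 70 x 90 x 18 mm, to the left of the extractor. Origin: centre of its underside. Leave alone.
- tweezers: Steel tweezers, 125 mm long, lying close beside the right side of the extractor. Leave alone.

How it is judged:
By the outcome, as a careful person would: the job done as asked, in the order asked, and still so for the second after the job is handed in, with the robot touching nothing.
It also fails if it takes over 58 s, if anything falls off the work surface, if the arm or the gripper's body presses on something with over 40 N, if the wrist force passes 120 N, or if a joint passes its speed limit or range.

ROBOT

A 6-joint arm with a two-finger parallel gripper is mounted at the origin on the work surface. World frame = base frame: x ahead of the robot, y to its left, z up, the work surface at z = 0. Lengths are in m, angles in rad, forces in N, time in s.
With the tool pointing down it reaches from about 0.35 to 0.975 m from the base axis. Payload 4.9 kg.
Tool frame: the origin (TCP) lies at the very end of the fingers, on their centre line; the grasp point (between the pads) lies 19 mm behind it; z points along the fingers, y is the direction in which the jaws open and shut (so a half turn about z gives the same grasp; the last joint's range is limited). The gripper opens to 85 mm and grips with 20 to 120 N. Pads are 22 mm wide; open, the fingers measure 114 mm over their backs; the gripper's body (76 mm by 85 mm) begins 54 mm behind the grasp point. The pads swing forward as they close: fully open they stand 13 mm farther back than shut.
Start: joints at [-1.22, 0.053, 1.613, -0, 1.476, -0.119], TCP at [0.283, -0.557, 0.195] pointing down, gripper open.
Joint ranges: [-3.01, 3.01], [-1.01, 2.22], [0.06, 2.58], [-1.02, 4.17], [0.09, 2.62], [-3.14, 3.14]. Speed limits (rad/s): [2.57, 2.57, 3.14, 3.14, 3.14, 3.14].

INTERFACE

Orientations are given as a unit quaternion [w, x, y, z].
In Python, from plant import monitor, eyes, manip gives the robot as it stands.
- The arm moves only by the tool step_arm, never from a script. Its argument "motion" is a list of rows, each a list of 7 numbers: the shift along the world's x, y, z scaled (see below), then the turn, a rotation vector about the world's x, y, z scaled (see below), then the closure in counts, from 0 (fully open) to 255 (shut). In form: [[x, y, z, ax, ay, az, grip], ...]. A call has 1 to 10 rows; each row is the pose to reach, as a shift and turn from the pose commanded when the call began; what a row does not reach only later rows make up. The controller multiplies each number of a shift by 0.5 m and each number of a turn by 1.5 rad. A row lasts 1/10 s, in which the tool goes at most 50 mm and 8.59 degrees, less where a joint would pass 70% of its speed; a pose out of reach is approached as far as the arm can. A call with a number of a shift or a turn outside -1 to 1 is refused whole. A call with a gripper value outside its range is refused whole. The fingers move at their own pace and stop on an object; the grip force is fixed at half the most. Time passes only in rows, so rows that repeat a pose let the fingers close. It gives the time, the measured TCP pose, the force and the opening at its end, in the units of the state.
- monitor.state(): the state, without advancing time (a new reading comes with each control period).
- eyes.grab_frame(name): name is "side" or "top" or "wrist"; returns a dict with "pixels" (400x640x3 uint8, red, green, blue), "mtx" (3x3 intrinsics, pixels), "rvec" (rotation vector, rad) and "tvec" (3), from world to camera coordinates, as OpenCV has them; the wrist camera has in their place "hand_eye" (4x4, takes a point from camera to tool coordinates, whose origin is the TCP and whose axes are the flange's). Camera axes: x right, y down, z forward; pixel columns grow to the right and rows downward; lengths in m; the calibration is good to about 2 mm. A picture is of the moment at which its call begins: read the wrist's pose just before it. There is no depth.
- manip.job_done(): hands the job in, once; it reports no verdict.
Trained networks look in the newest picture that a camera, given by its name, has taken for a name from the list of things; names that differ only in an ending like _2 or _b are one class to them, and where a whole thing is asked for, a point or a joint stands for the part that bears it (a point fixed in the world has none). Each returns a list of dicts, best first, with "p" (0 to 1); they miss things now and then, are a little off and sometimes report something else, mostly with a low value. They report only what shows in the picture. A call takes as long as a camera call.
- eyes.look_for(name, camera): "box" ([centre column, centre row, width, height] in pixels, round what is visible of it).
- eyes.pinpoint(name, camera): "uv" ([column, row] in pixels: a listed point, or the origin of a listed thing).
The state is a dict: "time": time; "joint_pos": joint angles; "joint_vel": joint speeds; "joint_efforts": joint torques, N m; "tool_pos": TCP position; "tool_rot": TCP orientation; "contact_force": force on the tool from outside, world axes, zero at the start; "ft_torque": the same for the moment, N m; "gripper_width": opening from 0.0 (shut) to 1.0 (fully open).
Only numpy, scipy, OpenCV 4.12 (cv2) and the standard library are available. Lean on these libraries where they do the work, as an engineer would, in place of code of your own. Each camera call takes 0.05 s, during which the arm holds its last target.

## Working session

There is one attempt and no reset: what is moved stays moved. The work goes in short steps, Python scripts to look and compute and a tool call to move; the robot and the scene stay as the last step left them, time stands still between calls to the robot, and variables do not carry over. Pictures are saved under pics/ and viewed, and the job is handed in when it is done.

Besides the shell and the picture viewer there is one more tool, called after "Call:" by a JSON object that holds its "op" and its "data", one argument or row to a line. step_arm: Moves the arm, as the interface text tells. Its arguments: {"type":"object","properties":{"motion":{"type":"array","items":{"type":"array","items":{"type":"number"}}}},"required":["motion"]}

```bash
mkdir -p pics; ls
cat > h.py <<'E'
import numpy as np,cv2
from plant import monitor,eyes,manip
def save(f,n): cv2.imwrite('pics/'+n+'.png',cv2.cvtColor(f['pixels'],cv2.COLOR_RGB2BGR))
def ray(f,uv):
    K=f['mtx'];R=cv2.Rodrigues(np.array(f['rvec'],float))[0];t=np.array(f['tvec'],float).ravel()
    d=R.T@np.linalg.inv(K)@np.array([uv[0],uv[1],1.]);return -R.T@t,d
def onz(f,uv,z):
    c,d=ray(f,uv);return c+d*(z-c[2])/d[2]
def proj(f,p): return cv2.projectPoints(np.array(p,float).reshape(-1,3),np.array(f['rvec'],float),np.array(f['tvec'],float),np.array(f['mtx'],float),None)[0].reshape(-1,2)
E
python3 - <<'E'
from h import *
np.set_printoptions(precision=4,suppress=True)
for c in ['top','side']:
    f=eyes.grab_frame(c);save(f,c+'0')
    print(c,ray(f,(320,200)))
    for n in ['extractor','lid_hinge','lid_press','left_slot','right_slot','paste_jar','ipa_bottle']:
        print(n,[(np.round(r['uv'],1),round(r['p'],2)) for r in eyes.pinpoint(n,c)[:2]])
s=monitor.state();print(s)
E
```

```text
pics
top (array([0.5404, 0.0446, 1.4714]), array([ 0.05  , -0.0129, -0.9988]))
extractor [(array([361.9, 211.3]), 0.86)]
lid_hinge [(array([357.6, 179.1]), 0.9)]
lid_press [(array([382.6, 254.9]), 0.94)]
left_slot [(array([342.7, 250.6]), 0.78), (array([268.5, 188.7]), 0.34)]
right_slot [(array([412.2, 232. ]), 0.96)]
paste_jar [(array([323.6, 171.6]), 0.61)]
ipa_bottle [(array([437.3, 164.3]), 0.93)]
side (array([ 0.4271, -0.6423,  0.6271]), array([ 0.2034,  0.7718, -0.6026]))
extractor []
lid_hinge [(array([365.1, 218.6]), 0.87), (array([263.2, 225.4]), 0.39)]
lid_press [(array([262.8, 227.9]), 0.96)]
left_slot [(array([262.3, 196.8]), 0.65)]
right_slot [(array([306.7, 262.6]), 0.61)]
paste_jar [(array([361.1, 187.2]), 0.56)]
ipa_bottle [(array([437.9, 364.4]), 0.91)]
{'time': 0.8, 'joint_pos': array([-1.22  ,  0.0527,  1.6129, -0.    ,  1.476 , -0.119 ]), 'joint_vel': array([-0.0007,  0.0012,  0.0021, -0.0018,  0.0004, -0.0002]), 'joint_efforts': array([ -0.0003, -39.3633, -37.0444,  -0.0001,   0.0004,   0.    ]), 'tool_pos': array([ 0.2829, -0.5573,  0.1954]), 'tool_rot': array([-0.    ,  0.9725,  0.2327, -0.    ]), 'contact_force': array([ 0.3121, -0.1952, -0.8667]), 'ft_torque': array([-0.0241,  0.0129,  0.0218]), 'gripper_width': 0.9987945018962562}
```

View pics/top0.png

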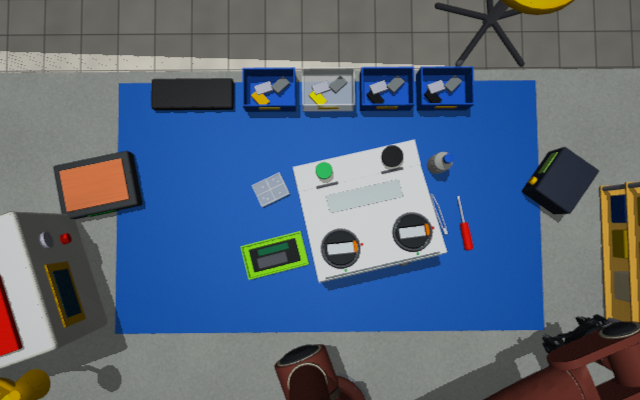

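View pics/side0.png

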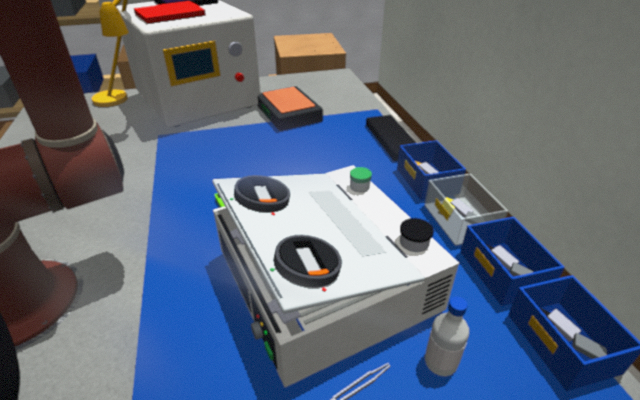

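The top view shows the box yawed, with dials at about (341,248) and (413,232) and their orange ends to the right. The side view shows the lid ajar. Next I fit the box pose and lid angle to all the points.

```bash
cat > fit.py <<'E'
from h import *
from scipy.optimize import least_squares
np.set_printoptions(precision=4,suppress=True)
H=np.array([.09,0,.1205])
def lidp(a,p): # p rel hinge, lid frame
    c,s=np.cos(a),np.sin(a); x,y,z=p   # front (x<0) rises
    return H+np.array([c*x+s*z,y,-s*x+c*z])
def world(q,l):
    c,s=np.cos(q[2]),np.sin(q[2]);return np.array([q[0]+c*l[0]-s*l[1],q[1]+s*l[0]+c*l[1],l[2]])
P={'lid_hinge':(0,0,0),'lid_press':(-.215,0,.01),'left_slot':(-.18,.095,.013),'right_slot':(-.18,-.095,.013)}
def fit(frames,obs,q0=(.55,-.05,-.2,.3)):
    def res(q): 
        r=[]
        for c,n,uv in obs:
            l=np.zeros(3) if n=='extractor' else lidp(q[3],P[n])
            r+=list(proj(frames[c],world(q,l))[0]-uv)
        return np.array(r)
    s=least_squares(res,q0,loss='soft_l1',f_scale=2);return s.x,res(s.x).reshape(-1,2)
E
python3 - <<'E'
from fit import *
F={};obs=[]
for c in ['top','side']:
    F[c]=eyes.grab_frame(c)
    for n in list(P)+['extractor']:
        r=eyes.pinpoint(n,c)
        if r: obs.append((c,n,np.array(r[0]['uv'])))
q,r=fit(F,obs);print(q)
for o,e in zip(obs,r):print(o[0],o[1],o[2],e)
import json;json.dump(list(q),open('q.json','w'))
for a in (0,q[3]):
  for n in P: print(a,n,world(q,lidp(a,P[n])))
for i,(c,f) in enumerate(F.items()):
    im=cv2.cvtColor(f['pixels'],cv2.COLOR_RGB2BGR)
    pts=[world(q,lidp(q[3],p)) for p in P.values()]
    pts+=[world(q,lidp(q[3],(-.25,sy*.17,.01))) for sy in(1,-1)]+[world(q,np.array([sx*.16,sy*.17,z])) for sx in(1,-1) for sy in (1,-1) for z in (0,.1305)]
    for sy in (1,-1):
        for k in range(24):
            t=k*np.pi/12; pts.append(world(q,lidp(q[3],(-.18+.043*np.cos(t),sy*.095+.043*np.sin(t),.028))))
    u=proj(f,pts)
    x0,y0=(280,130) if c=='top' else (190,150)
    im=im[y0:y0+200,x0:x0+260];im=cv2.resize(im,None,fx=3,fy=3,interpolation=cv2.INTER_CUBIC)
    for p in u: cv2.circle(im,tuple(int(v) for v in ((p-[x0,y0])*3+1)),2,(255,0,255),-1)
    cv2.imwrite(f'pics/fit_{c}.png',im)
E
```

```text
[ 0.5774 -0.0976  0.2561  0.2543]
top lid_hinge [357.6 178.4] [-0.3538  0.5662]
top lid_press [381.4 255.9] [-0.6748 -2.2495]
top left_slot [340.5 249.7] [0.864  0.4789]
top right_slot [412.5 232.2] [-0.3328 -1.3202]
top extractor [361.2 211.6] [0.6149 0.4654]
side lid_hinge [362.2 219.3] [2.4864 0.0729]
side lid_press [262.7 230.3] [-0.832  -0.9291]
side left_slot [259.8 194.3] [-0.714   1.3527]
side right_slot [309.4 261.3] [-0.6932 -0.2252]
0 lid_hinge [ 0.6645 -0.0748  0.1205]
0 lid_press [ 0.4565 -0.1292  0.1305]
0 left_slot [ 0.4663 -0.0285  0.1335]
0 right_slot [ 0.5144 -0.2123  0.1335]
0.2543155914551188 lid_hinge [ 0.6645 -0.0748  0.1205]
0.2543155914551188 lid_press [ 0.4656 -0.1268  0.1843]
0.2543155914551188 left_slot [ 0.4751 -0.0262  0.1784]
0.2543155914551188 right_slot [ 0.5232 -0.21    0.1784]
```

View pics/fit_top.png

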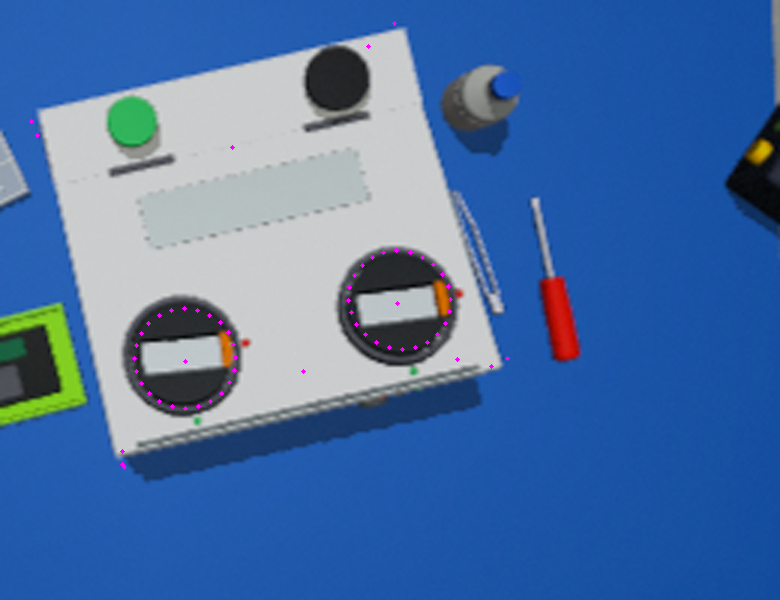

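View pics/fit_side.png

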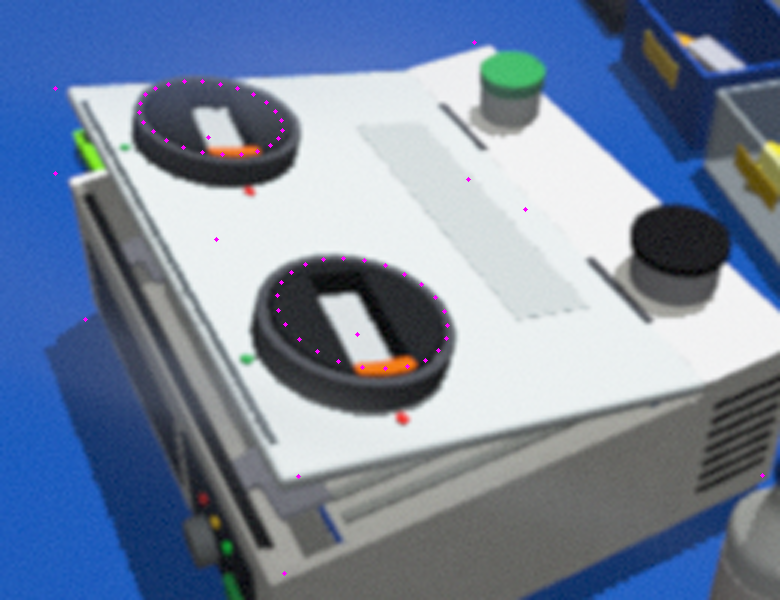

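The fit is a few mm off at the corners, mainly in yaw. I'll refit with hand-read corners included.

```bash
cat > fit2.py <<'E'
from fit import *
import json
F={c:eyes.grab_frame(c) for c in('top','side')}
obs=[]
for k in range(3):
  for c in F:
    if k: F[c]=eyes.grab_frame(c)
    for n in P:
        r=eyes.pinpoint(n,c)
        if r and r[0]['p']>.5: obs.append((c,lambda q,n=n:lidp(q[3],P[n]),r[0]['uv'],.4))
T=lambda x,y:(280+(x-1)/3,130+(y-1)/3)
S=lambda x,y:(190+(x-1)/3,150+(y-1)/3)
B=lambda x,y,z:(lambda q:np.array([x,y,z]))
L=lambda x,y,z:(lambda q:lidp(q[3],(x,y,z)))
obs+=[('top',B(.16,-.17,.1305),T(405,28),1),('top',B(.16,.17,.1305),T(40,110),1),('top',L(-.25,.17,.01),T(117,456),1),('top',L(-.25,-.17,.01),T(500,362),1),
('top',L(-.18,.095,.028),T(183,355),1),('top',L(-.18,-.095,.028),T(397,304),1),
('side',L(-.25,-.17,.01),S(285,480),1),('side',L(-.25,.17,.01),S(70,88),1),('side',B(.16,.17,.1305),S(490,47),1),
('side',L(-.18,.095,.028),S(216,128),1),('side',L(-.18,-.095,.028),S(354,328),1)]
def res(q): return np.concatenate([w*(proj(F[c],world(q,l(q)))[0]-np.array(uv)) for c,l,uv,w in obs])
s=least_squares(res,json.load(open('q.json')),loss='soft_l1',f_scale=1.5);q=s.x
print(q);print(res(q).reshape(-1,2))
json.dump(list(q),open('q.json','w'))
for a in (0,q[3]):
  for n in P: print(a,n,world(q,lidp(a,P[n])))
E
python3 fit2.py
```

```text
[ 0.5798 -0.0988  0.2171  0.2346]
[[ 0.2124 -0.1218]
 [ 0.1142 -0.3463]
 [ 0.1252 -0.351 ]
 [28.1385 -6.6159]
 [ 0.4749 -0.5189]
 [-0.5705  1.245 ]
 [-1.3983  0.1248]
 [-0.4262  0.4444]
 [ 0.8924 -0.9218]
 [ 0.8342 -1.1463]
 [-0.7548 -0.591 ]
 [ 0.1385  0.4241]
 [ 1.2349 -0.2389]
 [-0.2905  0.485 ]
 [-0.5983  0.4448]
 [-0.1062 -0.3556]
 [ 1.2924  0.5182]
 [ 0.2342 -0.7463]
 [ 0.0052 -0.271 ]
 [-0.2615 -0.1359]
 [ 1.7949 -0.5189]
 [-0.0905  1.285 ]
 [-0.9983  1.3248]
 [-0.8662 -0.0356]
 [-0.3353 -0.5328]
 [-0.8722 -0.0407]
 [-0.6025  0.1172]
 [ 1.0893  1.4771]
 [-0.3592 -0.5437]
 [ 0.4414 -0.1881]
 [-0.8418  0.678 ]
 [-1.1695  0.262 ]
 [-0.1236 -0.7742]
 [ 0.7492 -3.331 ]
 [ 0.8679 -4.0278]]
0 lid_hinge [ 0.6677 -0.0794  0.1205]
0 lid_press [ 0.4577 -0.1257  0.1305]
0 left_slot [ 0.4714 -0.0254  0.1335]
0 right_slot [ 0.5124 -0.2109  0.1335]
0.23460517677472786 lid_hinge [ 0.6677 -0.0794  0.1205]
0.23460517677472786 lid_press [ 0.4657 -0.1239  0.1802]
0.23460517677472786 left_slot [ 0.4792 -0.0237  0.175 ]
0.23460517677472786 right_slot [ 0.5201 -0.2092  0.175 ]
```

Call:
{"op": "step_arm", "data": {
  "motion": [
    [0, 0, 0.1, 0, 0, 0.1, 195],
    [0, 0, 0.2, 0, 0, 0.2, 195],
    [0.1, 0.1, 0.24, 0, 0, 0.3, 195],
    [0.352, 0.864, 0.24, 0, 0, 0.96, 195],
    [0.352, 0.864, 0.24, 0, 0, 0.96, 195],
    [0.352, 0.864, 0.24, 0, 0, 0.96, 195],
    [0.352, 0.864, 0.24, 0, 0, 0.96, 195],
    [0.352, 0.864, 0.24, 0, 0, 0.96, 195],
    [0.352, 0.864, 0.24, 0, 0, 0.96, 195],
    [0.352, 0.864, 0.24, 0, 0, 0.96, 195]
  ]
}}

```text
time: 3.9
tool_pos: [0.4348, -0.1917, 0.3146]
tool_rot: [0.001, 0.576, 0.817, 0.0]
contact_force: [1.0, 0.4, 0.5]
gripper_width: 0.237
```

Call:
{"op": "step_arm", "data": {
  "motion": [
    [0, 0, 0, 0, 0, 0.97, 195],
    [0, 0, 0, 0, 0, 0.97, 195],
    [0, 0, 0, 0, 0, 0.97, 195],
    [0, 0, 0, 0, 0, 0.97, 195],
    [0, 0, 0, 0, 0, 0.97, 195],
    [0, 0, 0, 0, 0, 0.97, 195],
    [0, 0, 0, 0, 0, 0.97, 195],
    [0, 0, 0, 0, 0, 0.97, 195],
    [0, 0, 0, 0, 0, 0.97, 195],
    [0, 0, 0, 0, 0, 0.97, 195]
  ]
}}

```text
time: 4.9
tool_pos: [0.4345, -0.1936, 0.3144]
tool_rot: [0.0, -0.114, 0.993, -0.0]
contact_force: [-0.3, 0.2, 0.9]
gripper_width: 0.232
```

```bash
cat > st.py <<'E'
from fit import *
from scipy.spatial.transform import Rotation as Ro
s=monitor.state()
w=s['tool_rot'];R=Ro.from_quat([w[1],w[2],w[3],w[0]]).as_matrix()
print(s['time'],s['tool_pos'],'R',R.ravel(),'yawx',np.arctan2(R[1,0],R[0,0]),s['joint_pos'],s['contact_force'],s['ft_torque'],s['gripper_width'])
E
python3 st.py
```

```text
4.9 [ 0.4345 -0.1936  0.3144] R [-0.9741 -0.2262  0.0002 -0.2262  0.9741 -0.0002 -0.0001 -0.0002 -1.    ] yawx -2.9133685506380993 [-0.5758 -0.3532  1.7818 -0.      1.7128 -2.3748] [-0.2887  0.1915  0.8761] [0.0154 0.0216 0.0349] 0.23236678572997518
```

Call:
{"op": "step_arm", "data": {
  "motion": [
    [0.05, 0.138, 0, 0, 0, 0, 195],
    [0.05, 0.138, -0.05, 0, 0, 0, 195],
    [0.05, 0.138, -0.15, 0, 0, 0, 195],
    [0.05, 0.138, -0.22, 0, 0, 0, 195],
    [0.05, 0.138, -0.22, 0, 0, 0, 195]
  ]
}}

```text
time: 5.4
tool_pos: [0.4561, -0.1228, 0.198]
tool_rot: [-0.005, -0.112, 0.994, 0.003]
contact_force: [-0.1, 0.7, -0.4]
gripper_width: 0.235
```

```bash
python3 st.py; python3 -c "
from h import *
save(eyes.grab_frame('side'),'s1');save(eyes.grab_frame('wrist'),'w1')"
```

```text
5.4 [ 0.4561 -0.1228  0.198 ] R [-0.975  -0.2218 -0.0103 -0.2219  0.9751  0.0046  0.0091  0.0067 -0.9999] yawx -2.9178309522931998 [-0.4208 -0.3187  1.9452 -0.0001  1.5264 -2.2153] [-0.1442  0.7005 -0.4472] [-0.0021 -0.0078 -0.0306] 0.23504556537624888
```

View pics/s1.png

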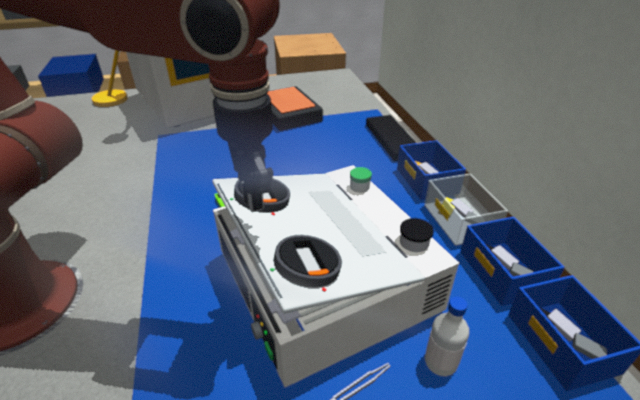

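View pics/w1.png

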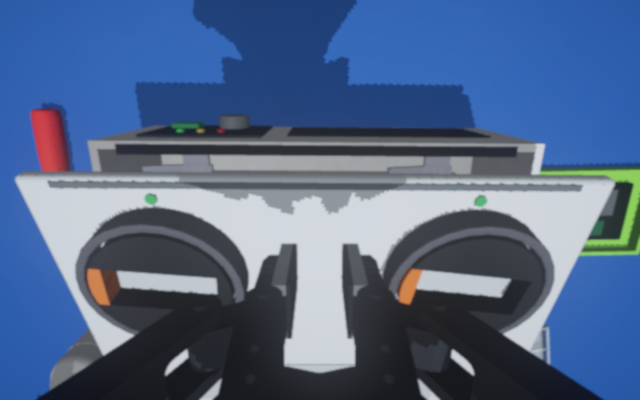

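Call:
{"op": "step_arm", "data": {
  "motion": [
    [0, 0, 0, 0, 0, 0, 255],
    [0, 0, 0, 0, 0, 0, 255],
    [0, 0, -0.02, 0, 0, 0, 255],
    [0, 0, -0.03, 0, 0, 0, 255],
    [0, 0, -0.04, 0, 0, 0, 255],
    [0, 0, -0.05, 0, 0, 0, 255],
    [0, 0, -0.06, 0, 0, 0, 255],
    [0, 0, -0.07, 0, 0, 0, 255],
    [0, 0, -0.08, 0, 0, 0, 255],
    [0, 0, -0.09, 0, 0, 0, 255]
  ]
}}

```text
time: 6.5
tool_pos: [0.4595, -0.1246, 0.1589]
tool_rot: [-0.0, -0.111, 0.994, 0.0]
contact_force: [0.2, 0.4, -0.0]
gripper_width: 0.001
```

```bash
python3 st.py
```

```text
6.5 [ 0.4595 -0.1246  0.1589] R [-0.9752 -0.2214 -0.0001 -0.2214  0.9752  0.      0.0001  0.     -1.    ] yawx -2.9183823496044576 [-0.4213 -0.2915  1.9892 -0.      1.4439 -2.2153] [ 0.2418  0.3581 -0.0049] [ 0.0004 -0.0139 -0.0133] 0.0008998848876720616
```

```bash
python3 -c "
from h import *
save(eyes.grab_frame('side'),'s2')"; python3 st.py | tail -c 200
```

```text
5 -0.2213  0.9752  0.0007  0.0013  0.001  -1.    ] yawx -2.91841635070707 [-0.4213 -0.2909  1.9905 -0.      1.4437 -2.2153] [-0.2745  0.3869 -0.5966] [-0.0176 -0.0061  0.0194] -0.00010537506633061931
```

View pics/s2.png

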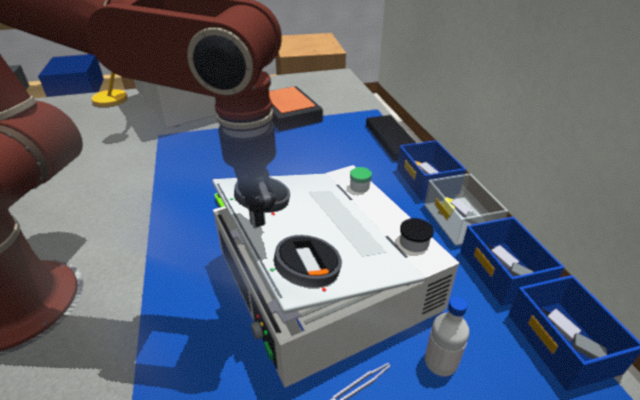

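```bash
python3 -c "
from fit import *
import json
f=eyes.grab_frame('side');q=json.load(open('q.json'))
p=monitor.state()['tool_pos'];print(p,proj(f,p))
for a in (.14,.2346): print(a,proj(f,[world(q,lidp(a,(-.25,-.17,.01))),world(q,lidp(a,P['lid_press']))]))
im=cv2.cvtColor(f['pixels'],cv2.COLOR_RGB2BGR)
b=cv2.imread('pics/s1.png')
o=np.hstack([cv2.resize(i[160:320,200:340],None,fx=2.8,fy=2.8,interpolation=2) for i in (b,im)]);cv2.imwrite('pics/cmp.png',o)
"
```

```text
[ 0.459  -0.1244  0.1583] [[259.0288 241.0049]]
0.14 [[281.0649 323.0061]
 [260.2217 240.0359]]
0.2346 [[283.8246 310.3454]
 [261.8736 230.113 ]]
```

View pics/cmp.png

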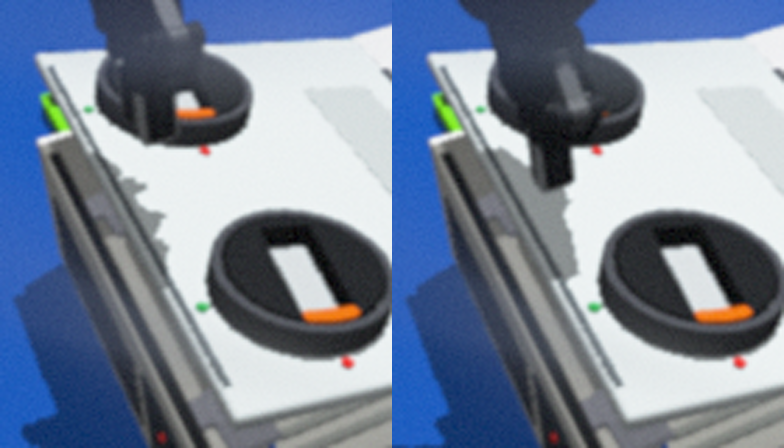

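Call:
{"op": "step_arm", "data": {
  "motion": [
    [0, 0, -0.01, 0, 0, 0, 255],
    [0, 0, -0.02, 0, 0, 0, 255],
    [0, 0, -0.02, 0, 0, 0, 255]
  ]
}}

```text
time: 6.9
tool_pos: [0.4593, -0.1246, 0.1487]
tool_rot: [-0.0, -0.111, 0.994, 0.0]
contact_force: [-0.2, 0.2, -0.4]
gripper_width: -0.001
```

Call:
{"op": "step_arm", "data": {
  "motion": [
    [0, 0, -0.01, 0, 0, 0, 255],
    [0, 0, -0.02, 0, 0, 0, 255],
    [0, 0, -0.02, 0, 0, 0, 255]
  ]
}}

```text
time: 7.2
tool_pos: [0.4593, -0.1245, 0.1385]
tool_rot: [-0.0, -0.111, 0.994, 0.0]
contact_force: [0.9, 0.4, 1.0]
gripper_width: -0.001
```

```bash
python3 -c "
from h import *
save(eyes.grab_frame('side'),'s3');save(eyes.grab_frame('wrist'),'w3')
im=cv2.imread('pics/s3.png');cv2.imwrite('pics/s3c.png',cv2.resize(im[150:330,190:350],None,fx=3,fy=3))"; python3 st.py
```

```text
7.3 [ 0.4593 -0.1244  0.1388] R [-0.9752 -0.2214 -0.0007 -0.2214  0.9752  0.0005  0.0006  0.0006 -1.    ] yawx -2.9183774412424293 [-0.4213 -0.2749  2.01    0.0002  1.4073 -2.2153] [-0.3086  0.0255 -0.433 ] [-0.004  -0.033  -0.0088] 0.0014813525963590088
```

View pics/s3c.png

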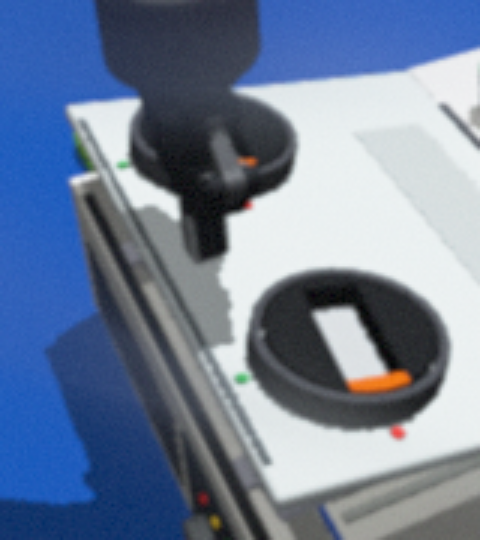

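View pics/w3.png

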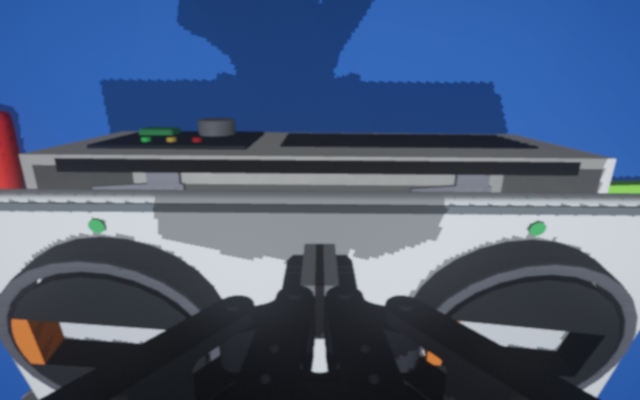

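The lid is now going down, and the corner moved from (285,310) to (282,317). Contact came about 30 mm lower in reported TCP z than expected, so the true fingertip is about 30 mm above the reported TCP. I'll continue by feel.

Call:
{"op": "step_arm", "data": {
  "motion": [
    [0, 0, -0.01, 0, 0, 0, 255],
    [0, 0, -0.02, 0, 0, 0, 255],
    [0, 0, -0.03, 0, 0, 0, 255],
    [0, 0, -0.04, 0, 0, 0, 255],
    [0, 0, -0.04, 0, 0, 0, 255]
  ]
}}

```text
time: 7.8
tool_pos: [0.4591, -0.1243, 0.1181]
tool_rot: [-0.001, -0.111, 0.994, 0.0]
contact_force: [0.7, -1.0, -0.3]
gripper_width: -0.005
```

Call:
{"op": "step_arm", "data": {
  "motion": [
    [0, 0, -0.01, 0, 0, 0, 255],
    [0, 0, -0.014, 0, 0, 0, 255],
    [0, 0, -0.014, 0, 0, 0, 255]
  ]
}}

```text
time: 8.1
tool_pos: [0.4594, -0.1245, 0.1118]
tool_rot: [-0.0, -0.111, 0.994, 0.0]
contact_force: [0.1, -0.3, 0.3]
gripper_width: -0.0
```

```bash
python3 -c "
from h import *
save(eyes.grab_frame('side'),'s4')
im=cv2.imread('pics/s4.png');cv2.imwrite('pics/s4c.png',cv2.resize(im[150:330,190:390],None,fx=3,fy=3))"; python3 st.py
```

```text
8.15 [ 0.4594 -0.1244  0.1119] R [-0.9752 -0.2213 -0.0003 -0.2213  0.9752  0.0005  0.0002  0.0006 -1.    ] yawx -2.9184420997967733 [-0.4213 -0.2489  2.0352  0.0003  1.3557 -2.2153] [ 0.0779 -0.0685 -0.0812] [-0.0373  0.0361 -0.0085] 0.0015858113932044747
```

View pics/s4c.png

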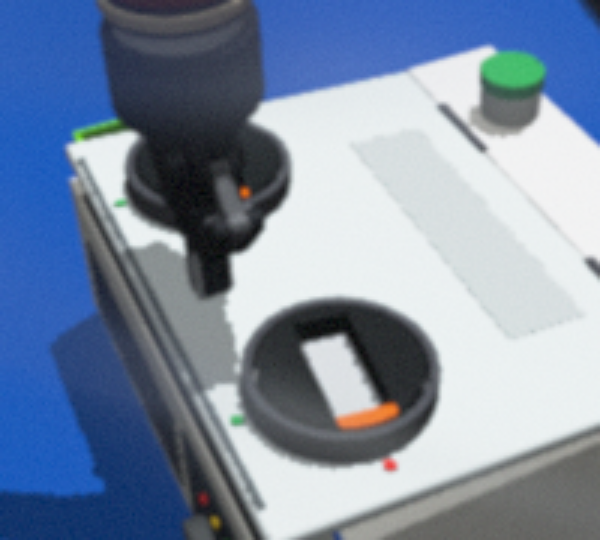

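```bash
python3 -c "
from fit import *
import json
f=eyes.grab_frame('side');q=json.load(open('q.json'))
p=monitor.state()['tool_pos'];print(monitor.state()['joint_efforts'])
for dz in (0,.02,.025,.03,.035): print(dz,proj(f,p+[0,0,dz]))
for a in (0,.03,.06,.09): print(a,proj(f,[world(q,lidp(a,(-.25,-.17,.01))),world(q,lidp(a,(-.25,.17,.01))),world(q,lidp(a,P['lid_press']))]).ravel())
"
```

```text
[ -0.0214 -24.7521 -35.6128  -0.0035  -0.0042  -0.0001]
0 [[261.7061 260.8313]]
0.02 [[260.6845 252.4317]]
0.025 [[260.4237 250.287 ]]
0.03 [[260.1606 248.1239]]
0.035 [[259.8953 245.9422]]
0 [279.9628 339.8746 211.8887 205.0404 259.8388 253.7812]
0.03 [279.9115 336.4606 211.4873 201.9248 259.7196 250.9428]
0.06 [280.0142 332.9348 211.1977 198.7497 259.7087 248.0436]
0.09 [280.274  329.2997 211.0219 195.5184 259.8078 245.0862]
```

Call:
{"op": "step_arm", "data": {
  "motion": [
    [0, 0, -0.004, 0, 0, 0, 255],
    [0, 0, -0.008, 0, 0, 0, 255],
    [0, 0, -0.012, 0, 0, 0, 255],
    [0, 0, -0.012, 0, 0, 0, 255]
  ]
}}

```text
time: 8.6
tool_pos: [0.4595, -0.1246, 0.106]
tool_rot: [-0.0, -0.111, 0.994, 0.0]
contact_force: [-0.8, 0.4, -0.8]
gripper_width: 0.002
```

```bash
python3 -c "
from h import *
s=monitor.state();print(s['joint_efforts'],s['tool_pos'],s['contact_force'])
save(eyes.grab_frame('side'),'s5')
im=cv2.imread('pics/s5.png');cv2.imwrite('pics/s5c.png',cv2.resize(im[180:350,190:350],None,fx=3.5,fy=3.5))"
```

```text
[ 5.89682953e-02 -2.47611880e+01 -3.52750397e+01  1.51943439e-02
 -5.38914202e-03  2.71418385e-04] [ 0.45951288 -0.12464285  0.10597365] [-0.84976961  0.37358628 -0.80003975]
```

View pics/s5c.png

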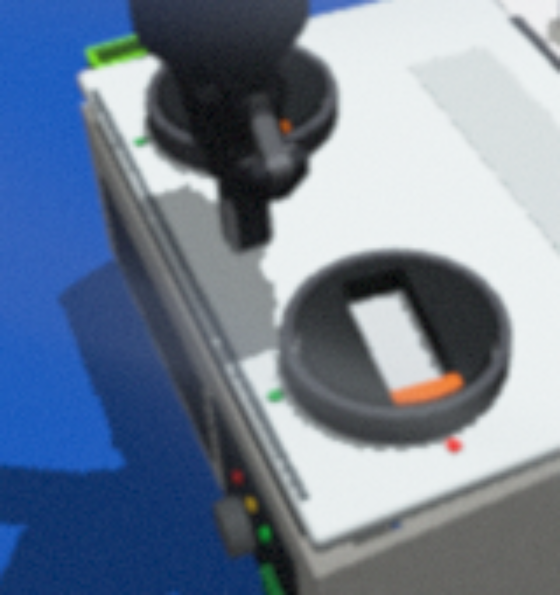

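Call:
{"op": "step_arm", "data": {
  "motion": [
    [0, 0, -0.004, 0, 0, 0, 255],
    [0, 0, -0.008, 0, 0, 0, 255],
    [0, 0, -0.008, 0, 0, 0, 255]
  ]
}}

```text
time: 8.95
tool_pos: [0.4595, -0.1246, 0.102]
tool_rot: [-0.0, -0.111, 0.994, 0.0]
contact_force: [-0.5, 0.2, -0.6]
gripper_width: -0.003
```

```bash
python3 -c "
from h import *
s=monitor.state();print(s['joint_efforts'],s['tool_pos'],s['contact_force'])"
```

```text
[ 4.10804129e-02 -2.48674268e+01 -3.52027380e+01  8.03299859e-03
 -4.67657286e-03  1.30224134e-04] [ 0.45950707 -0.12462986  0.101977  ] [-0.52758607  0.21053758 -0.56976447]
```

Call:
{"op": "step_arm", "data": {
  "motion": [
    [0, 0, -0.004, 0, 0, 0, 255],
    [0, 0, -0.004, 0, 0, 0, 255]
  ]
}}

```text
time: 9.15
tool_pos: [0.4596, -0.1246, 0.1001]
tool_rot: [0.0, -0.111, 0.994, -0.0]
contact_force: [-0.2, -0.3, -0.6]
gripper_width: -0.002
```

```bash
python3 -c "
from h import *
s=monitor.state();print(s['joint_efforts'],s['tool_pos'],s['contact_force'])
save(eyes.grab_frame('side'),'s6')
im=cv2.imread('pics/s6.png');cv2.imwrite('pics/s6c.png',cv2.resize(im[180:350,190:350],None,fx=3.5,fy=3.5))"
```

```text
[ 7.46421958e-02 -2.48515213e+01 -3.50765955e+01  3.24704836e-02
 -4.37358714e-03  6.95952258e-04] [ 0.45955208 -0.12463825  0.10005671] [-0.2099151  -0.29438683 -0.62916389]
```

View pics/s6c.png

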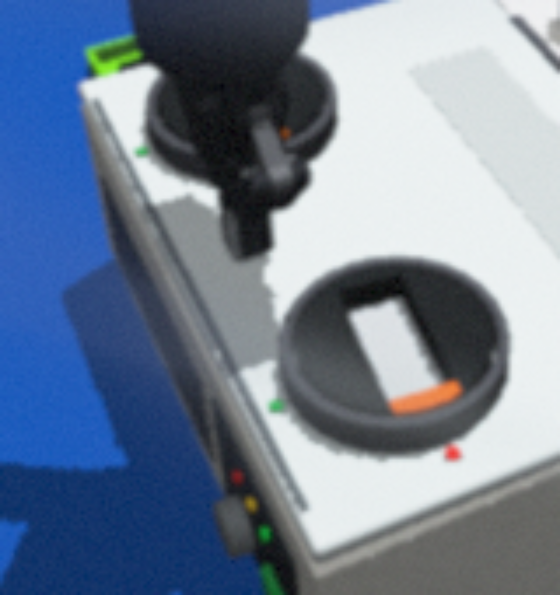

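Call:
{"op": "step_arm", "data": {
  "motion": [
    [0, 0, -0.002, 0, 0, 0, 255],
    [0, 0, -0.004, 0, 0, 0, 255],
    [0, 0, -0.004, 0, 0, 0, 255]
  ]
}}

```text
time: 9.5
tool_pos: [0.4595, -0.1246, 0.0981]
tool_rot: [-0.0, -0.111, 0.994, 0.0]
contact_force: [-0.7, 0.1, 0.6]
gripper_width: -0.001
```

```bash
python3 -c "
from h import *
s=monitor.state();print(s['joint_efforts'],s['tool_pos'],s['contact_force'])"
```

```text
[ 4.95701807e-02 -2.47380120e+01 -3.50473237e+01  4.55807755e-02
 -1.23407571e-01 -8.33628728e-04] [ 0.45945962 -0.1245885   0.09812959] [-0.73151554  0.07095105  0.59792177]
```

Call:
{"op": "step_arm", "data": {
  "motion": [
    [0, 0, -0.002, 0, 0, 0, 255],
    [0, 0, -0.002, 0, 0, 0, 255]
  ]
}}

```text
time: 9.7
tool_pos: [0.4595, -0.1246, 0.0972]
tool_rot: [0.0, -0.111, 0.994, -0.0]
contact_force: [-1.0, -0.0, 0.7]
gripper_width: 0.003
```

```bash
python3 -c "
from h import *
s=monitor.state();print(s['joint_efforts'],s['tool_pos'],s['contact_force'])
save(eyes.grab_frame('side'),'s7')
im=cv2.imread('pics/s7.png');cv2.imwrite('pics/s7c.png',cv2.resize(im[180:350,190:350],None,fx=3.5,fy=3.5))"
```

```text
[ 7.51963235e-02 -2.46984279e+01 -3.49802613e+01  6.62383460e-02
 -1.56034380e-01 -7.72194726e-04] [ 0.45953286 -0.12462366  0.09720268] [-1.04951982 -0.00536298  0.67300073]
```

View pics/s7c.png

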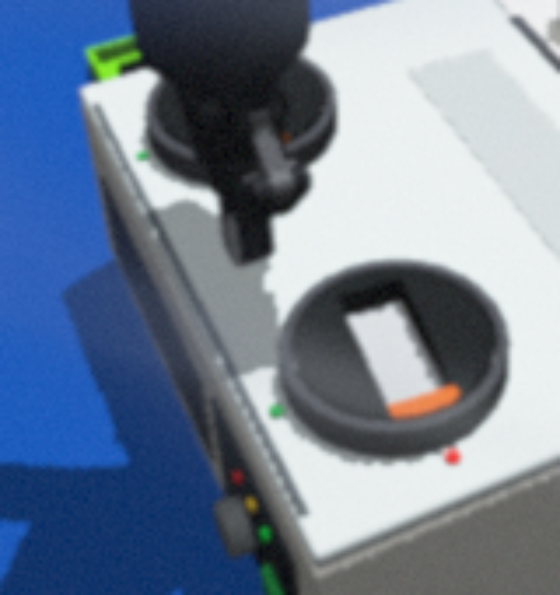

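Call:
{"op": "step_arm", "data": {
  "motion": [
    [0, 0, -0.002, 0, 0, 0, 255],
    [0, 0, -0.002, 0, 0, 0, 255]
  ]
}}

```text
time: 9.95
tool_pos: [0.4595, -0.1246, 0.0962]
tool_rot: [-0.0, -0.111, 0.994, 0.0]
contact_force: [-0.8, 0.7, 1.2]
gripper_width: 0.002
```

```bash
python3 -c "
from h import *
s=monitor.state();print(s['joint_efforts'],s['tool_pos'],s['contact_force'])"
```

```text
[ 1.19062741e-01 -2.47194278e+01 -3.49468982e+01  9.32562933e-02
 -1.57258864e-01 -2.24495020e-04] [ 0.45952668 -0.12462694  0.09619698] [-0.81521242  0.69748417  1.24689568]
```

Call:
{"op": "step_arm", "data": {
  "motion": [
    [0, 0, -0.002, 0, 0, 0, 255],
    [0, 0, -0.002, 0, 0, 0, 255]
  ]
}}

```text
time: 10.15
tool_pos: [0.4595, -0.1247, 0.0951]
tool_rot: [-0.0, -0.111, 0.994, -0.0]
contact_force: [-0.7, -0.2, 0.4]
gripper_width: 0.001
```

```bash
python3 -c "
from h import *
s=monitor.state();print(s['joint_efforts'],s['tool_pos'],s['contact_force'])
save(eyes.grab_frame('side'),'s8');save(eyes.grab_frame('wrist'),'w8')
a=[cv2.imread('pics/s%d.png'%k)[180:350,190:350] for k in (7,8)];cv2.imwrite('pics/s8c.png',cv2.resize(np.hstack(a),None,fx=2.5,fy=2.5))"
```

```text
[ 1.69917187e-01 -2.47686785e+01 -3.49062359e+01  1.16867709e-01
 -1.17732463e-01  5.17345034e-04] [ 0.45950715 -0.12466111  0.09513679] [-0.73620861 -0.21866217  0.42119136]
```

View pics/s8c.png

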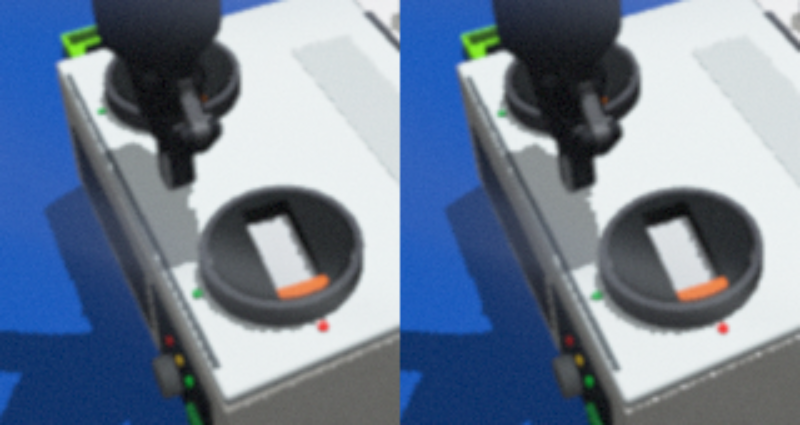

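View pics/w8.png

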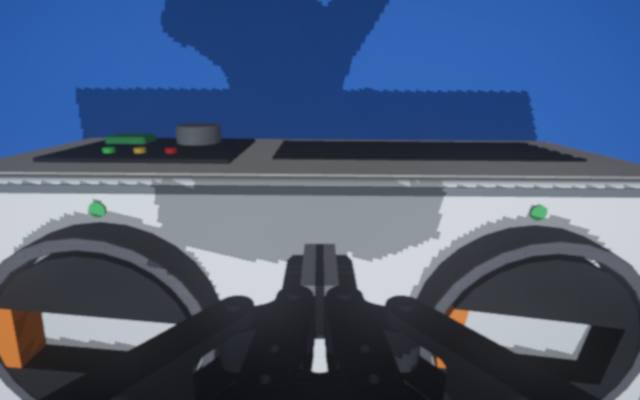

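Call:
{"op": "step_arm", "data": {
  "motion": [
    [0, 0, -0.002, 0, 0, 0, 255],
    [0, 0, -0.002, 0, 0, 0, 255]
  ]
}}

```text
time: 10.45
tool_pos: [0.4596, -0.1247, 0.0946]
tool_rot: [0.0, -0.111, 0.994, -0.0]
contact_force: [-1.5, 0.1, 3.9]
gripper_width: -0.002
```

Call:
{"op": "step_arm", "data": {
  "motion": [
    [0, 0, -0.002, 0, 0, 0, 255],
    [0, 0, -0.002, 0, 0, 0, 255]
  ]
}}

```text
time: 10.65
tool_pos: [0.4596, -0.1247, 0.0946]
tool_rot: [-0.0, -0.111, 0.994, 0.0]
contact_force: [-4.8, 0.3, 8.4]
gripper_width: 0.005
```

```bash
python3 -c "
from h import *
s=monitor.state();print(s['joint_efforts'],s['tool_pos'],s['contact_force'],s['ft_torque'])
save(eyes.grab_frame('side'),'s9')
a=[cv2.imread('pics/s%d.png'%k)[180:350,190:350] for k in (8,9)];cv2.imwrite('pics/s9c.png',cv2.resize(np.hstack(a),None,fx=2.5,fy=2.5))"
```

```text
[-3.46429506e-02 -2.16445738e+01 -3.27678251e+01  1.74379027e-01
 -1.28186312e+00 -2.52500495e-04] [ 0.4596386  -0.12467411  0.09456509] [-4.78322407  0.33967201  8.36005085] [0.25095797 0.72607368 0.00491585]
```

View pics/s9c.png

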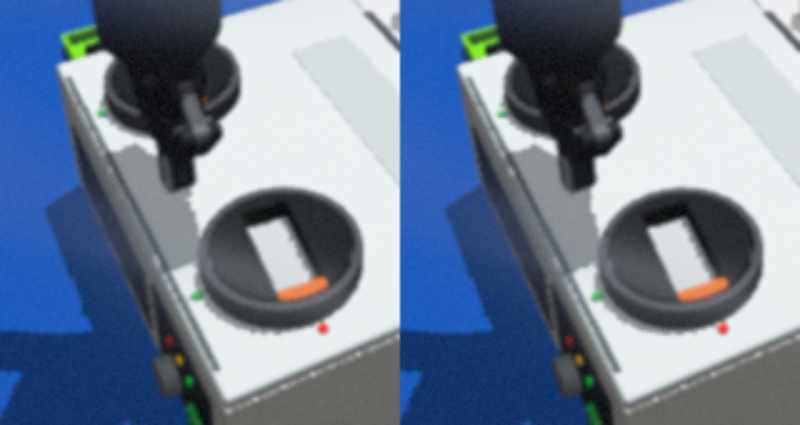

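The lid is on its stop: z stalled at a reported 0.0946 and force rose to 8 N. Now I lift and measure the slots with the wrist camera.

Call:
{"op": "step_arm", "data": {
  "motion": [
    [0, 0, 0.02, 0, 0, 0, 255],
    [0, 0, 0.08, 0, 0, 0, 195],
    [-0.02, 0, 0.2, 0, 0, 0, 195],
    [-0.02, 0, 0.3, 0, 0, 0, 195],
    [-0.02, 0, 0.3, 0, 0, 0, 195],
    [-0.02, 0, 0.3, 0, 0, 0, 195]
  ]
}}

```text
time: 11.3
tool_pos: [0.4511, -0.1253, 0.2467]
tool_rot: [0.003, -0.111, 0.994, -0.002]
contact_force: [0.4, -0.5, 0.4]
gripper_width: 0.234
```

```bash
cat > wr.py <<'E'
from fit import *
from scipy.spatial.transform import Rotation as Ro
import json,sys
q=json.load(open('q.json'))
s=monitor.state();f=eyes.grab_frame('wrist');save(f,sys.argv[1])
w=s['tool_rot'];R=Ro.from_quat([w[1],w[2],w[3],w[0]]).as_matrix()
T=np.eye(4);T[:3,:3]=R;T[:3,3]=s['tool_pos'];E=np.array(f['hand_eye']);M=T@E
print(s['time'],s['tool_pos'],s['joint_pos'],s['contact_force'],s['gripper_width']);print(E)
f['rvec']=cv2.Rodrigues(M[:3,:3].T)[0];f['tvec']=-M[:3,:3].T@M[:3,3]
for n in P:
    print(n,'pred',proj(f,world(q,lidp(0,P[n])))[0],'ideal',world(q,lidp(0,P[n])))
    for r in eyes.pinpoint(n,'wrist')[:2]: print('   ',np.round(r['uv'],1),round(r['p'],2),onz(f,r['uv'],world(q,lidp(0,P[n]))[2]))
E
python3 wr.py w10
python3 -c "
from h import *
for c in ('side','top'): save(eyes.grab_frame(c),c+'10')"
```

```text
11.3 [ 0.4511 -0.1253  0.2467] [-0.4302 -0.3664  1.9017  0.0002  1.5996 -2.2242] [ 0.3907 -0.4784  0.4166] 0.2337525134462981
[[ 0.0005 -0.9549 -0.2969  0.0772]
 [ 1.      0.0005  0.0001 -0.0004]
 [ 0.     -0.2969  0.9549 -0.1768]
 [ 0.      0.      0.      1.    ]]
lid_hinge pred [316.9504 374.8096] ideal [ 0.6677 -0.0794  0.1205]
    [317.9 370.3] 0.95 [ 0.6615 -0.0797  0.1205]
    [ 94.3 176. ] 0.33 [ 0.4955 -0.3222  0.1205]
lid_press pred [317.9774 186.6076] ideal [ 0.4577 -0.1257  0.1305]
    [312.  183.9] 0.68 [ 0.4565 -0.1313  0.1305]
left_slot pred [424.2647 226.0483] ideal [ 0.4714 -0.0254  0.1335]
    [422.4 221.6] 0.85 [ 0.4677 -0.0283  0.1335]
right_slot pred [211.3235 224.4295] ideal [ 0.5124 -0.2109  0.1335]
    [212.3 221.5] 0.77 [ 0.5094 -0.2104  0.1335]
```

View pics/w10.png

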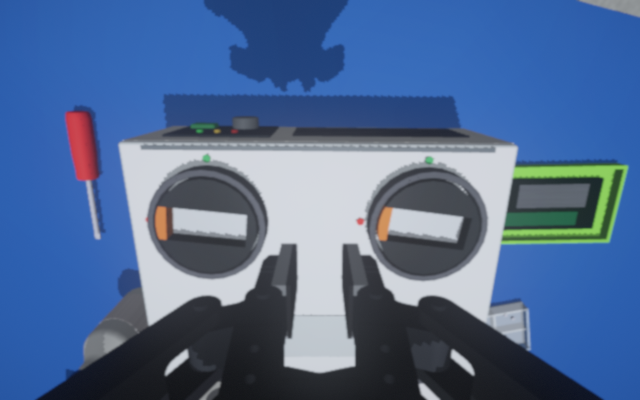

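View pics/side10.png

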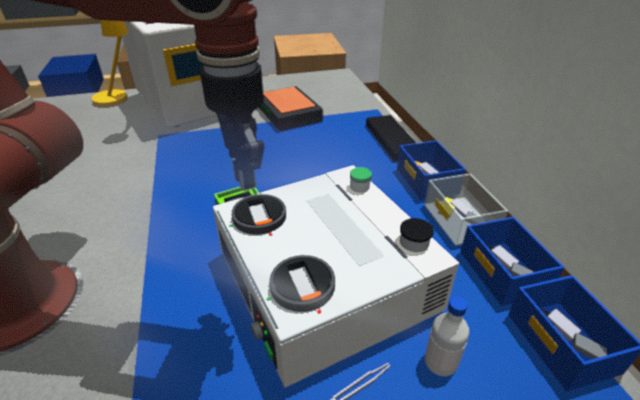

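Run:
```python
from h import *
f=eyes.grab_frame('wrist');E=np.linalg.inv(np.array(f['hand_eye']))
np.set_printoptions(precision=1,suppress=True)
for z in (0,-.03,-.036,-.04):
    for p in ((0,.01,z),(0,-.01,z),(.011,.01,z),(-.011,.01,z)):
        c=E@np.array([*p,1]);u=f['mtx']@c[:3];print(z,p,u[:2]/u[2])
```

```text
0 (0, 0.01, 0) [338.1 234.3]
0 (0, -0.01, 0) [301.6 234.3]
0 (0.011, 0.01, 0) [338.4 215.5]
0 (-0.011, 0.01, 0) [337.8 252.5]
-0.03 (0, 0.01, -0.03) [341.4 260.3]
-0.03 (0, -0.01, -0.03) [298.5 260.2]
-0.03 (0.011, 0.01, -0.03) [341.9 238.6]
-0.03 (-0.011, 0.01, -0.03) [341.  281.1]
-0.036 (0, 0.01, -0.036) [342.2 266.6]
-0.036 (0, -0.01, -0.036) [297.8 266.5]
-0.036 (0.011, 0.01, -0.036) [342.7 244.2]
-0.036 (-0.011, 0.01, -0.036) [341.8 288. ]
-0.04 (0, 0.01, -0.04) [342.8 271. ]
-0.04 (0, -0.01, -0.04) [297.2 271. ]
-0.04 (0.011, 0.01, -0.04) [343.3 248.2]
-0.04 (-0.011, 0.01, -0.04) [342.3 292.9]
```

Call:
{"op": "step_arm", "data": {
  "motion": [
    [0.038, 0.196, 0, 0, 0, -0.11, 170],
    [0.038, 0.196, -0.05, 0, 0, -0.11, 170],
    [0.038, 0.196, -0.17, 0, 0, -0.11, 170],
    [0.038, 0.196, -0.17, 0, 0, -0.11, 170],
    [0.038, 0.196, -0.17, 0, 0, -0.11, 170]
  ]
}}

```text
time: 12.2
tool_pos: [0.466, -0.026, 0.1545]
tool_rot: [-0.004, -0.029, 1.0, 0.001]
contact_force: [-0.1, -0.1, -0.3]
gripper_width: 0.332
```

```bash
python3 wr.py w11; python3 st.py
```

```text
12.2 [ 0.466  -0.026   0.1545] [-0.2153 -0.3073  2.009  -0.0003  1.4476 -1.8449] [-0.055  -0.0848 -0.2626] 0.3323226765105585
[[ 0.0005 -0.9549 -0.2969  0.0771]
 [ 1.      0.0004  0.0002 -0.0006]
 [-0.     -0.2969  0.9549 -0.1767]
 [ 0.      0.      0.      1.    ]]
lid_hinge pred [238.8415 445.3057] ideal [ 0.6677 -0.0794  0.1205]
lid_press pred [155.5212 196.7261] ideal [ 0.4577 -0.1257  0.1305]
    [153.  190.5] 0.56 [ 0.4539 -0.1269  0.1305]
left_slot pred [320.6394 228.8537] ideal [ 0.4714 -0.0254  0.1335]
    [318.6 223.3] 0.95 [ 0.4679 -0.0268  0.1335]
right_slot pred [ 24.5333 272.8556] ideal [ 0.5124 -0.2109  0.1335]
    [ 25.4 269.9] 0.81 [ 0.5102 -0.21    0.1335]
12.45 [ 0.47   -0.0278  0.1608] R [-0.9984 -0.0567  0.0039 -0.0567  0.9984 -0.001  -0.0038 -0.0012 -1.    ] yawx -3.084831838866184 [-0.2172 -0.311   2.0013 -0.0001  1.4473 -1.8447] [-0.0509  0.5093 -0.466 ] [ 0.0431  0.0128 -0.021 ] 0.3340672542246116
```

View pics/w11.png

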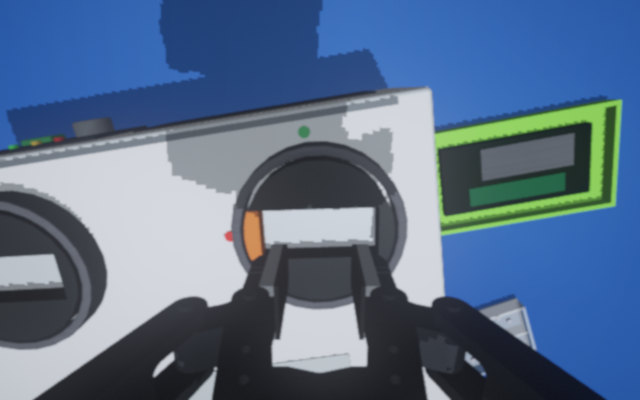

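```bash
python3 wr.py w12|grep -v '^\[\|^ \['
```

```text
12.45 [ 0.47   -0.0278  0.1608] [-0.2172 -0.311   2.0013 -0.0001  1.4473 -1.8447] [-0.0509  0.5093 -0.466 ] 0.3340672542246116
lid_hinge pred [243.8107 431.1772] ideal [ 0.6677 -0.0794  0.1205]
lid_press pred [162.5322 187.4115] ideal [ 0.4577 -0.1257  0.1305]
    [163.1 184.4] 0.58 [ 0.4557 -0.1252  0.1305]
left_slot pred [323.8514 218.7204] ideal [ 0.4714 -0.0254  0.1335]
    [323.3 213.9] 0.84 [ 0.4682 -0.0259  0.1335]
right_slot pred [ 35.2845 262.0303] ideal [ 0.5124 -0.2109  0.1335]
    [ 36.2 257.1] 0.73 [ 0.5087 -0.2097  0.1335]
```

View pics/w12.png

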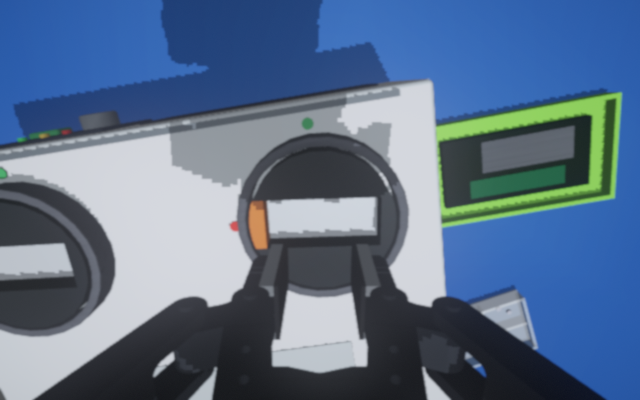

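Call:
{"op": "step_arm", "data": {
  "motion": [
    [-0.002, 0.005, 0, 0, 0, 0, 170],
    [-0.002, 0.005, -0.05, 0, 0, 0, 170],
    [-0.002, 0.005, -0.08, 0, 0, 0, 170],
    [-0.002, 0.005, -0.088, 0, 0, 0, 170],
    [-0.002, 0.005, -0.096, 0, 0, 0, 170],
    [-0.002, 0.005, -0.1, 0, 0, 0, 170],
    [-0.002, 0.005, -0.1, 0, 0, 0, 170]
  ]
}}

```text
time: 13.4
tool_pos: [0.4678, -0.0242, 0.1087]
tool_rot: [0.0, -0.029, 1.0, -0.0]
contact_force: [-0.1, -0.4, 1.2]
gripper_width: 0.332
```

```bash
python3 wr.py w13|head -1; python3 -c "
from h import *
save(eyes.grab_frame('side'),'s13')
im=cv2.imread('pics/s13.png');cv2.imwrite('pics/s13c.png',cv2.resize(im[150:330,190:350],None,fx=3.3,fy=3.3))"
```

```text
13.4 [ 0.4678 -0.0242  0.1087] [-0.2107 -0.2669  2.0555 -0.      1.3525 -1.8397] [-0.0511 -0.3967  1.1687] 0.3319071304498904
```

View pics/w13.png

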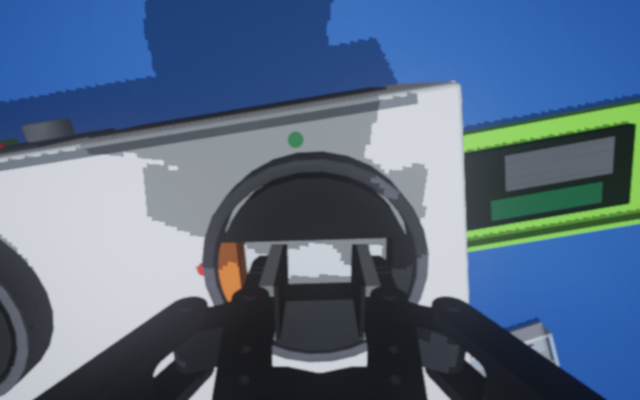

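View pics/s13c.png

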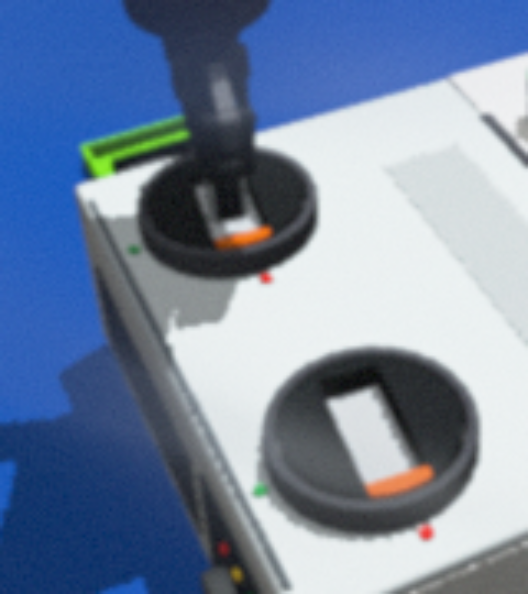

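Call:
{"op": "step_arm", "data": {
  "motion": [
    [0, -0.002, -0.006, 0, 0, 0, 170],
    [0, -0.002, -0.012, 0, 0, 0, 170],
    [0, -0.002, -0.017, 0, 0, 0, 170],
    [0, -0.002, -0.017, 0, 0, 0, 170]
  ]
}}

```text
time: 14.1
tool_pos: [0.4671, -0.0251, 0.0991]
tool_rot: [-0.001, -0.029, 1.0, 0.0]
contact_force: [0.1, 0.0, -0.1]
gripper_width: 0.333
```

```bash
python3 st.py; python3 -c "
from h import *
save(eyes.grab_frame('side'),'s14');save(eyes.grab_frame('wrist'),'w14')
im=cv2.imread('pics/s14.png');cv2.imwrite('pics/s14c.png',cv2.resize(im[150:330,190:350],None,fx=3.3,fy=3.3))"
```

```text
14.1 [ 0.4671 -0.0251  0.0991] R [-0.9983 -0.0581 -0.0012 -0.0581  0.9983  0.0003  0.0012  0.0003 -1.    ] yawx -3.0834967282632144 [-0.2129 -0.2568  2.0641  0.      1.3355 -1.8418] [ 0.0663  0.0128 -0.0838] [ 0.0349  0.057  -0.0688] 0.3329590642302513
```

View pics/s14c.png

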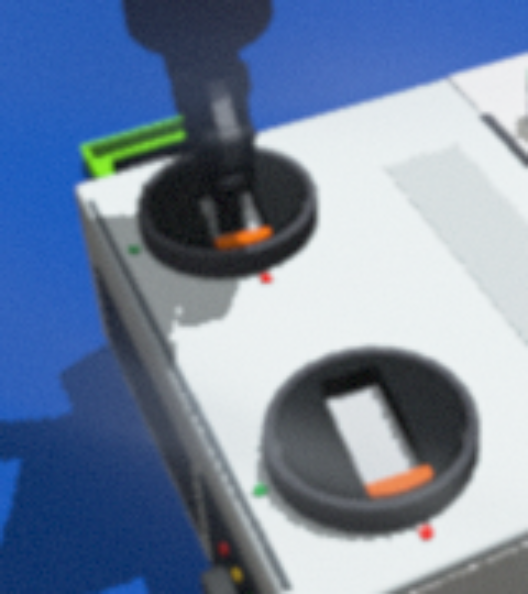

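View pics/w14.png

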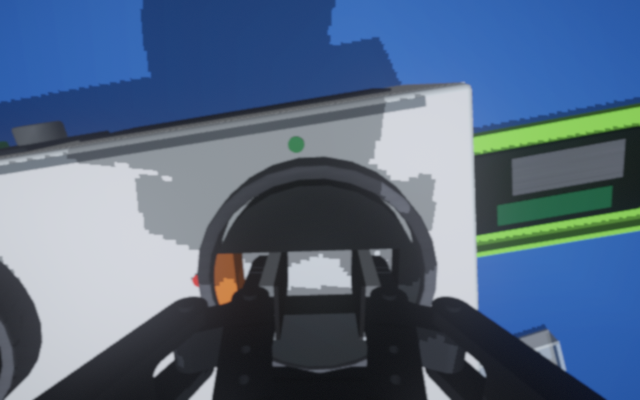

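Call:
{"op": "step_arm", "data": {
  "motion": [
    [0.002, -0.001, 0, 0, 0, -0.05, 170],
    [0.002, -0.001, 0, 0, 0, -0.12, 170],
    [0.002, -0.001, 0, 0, 0, -0.18, 170],
    [0.002, -0.001, 0, 0, 0, -0.25, 170],
    [0.002, -0.001, 0, 0, 0, -0.32, 170],
    [0.002, -0.001, 0, 0, 0, -0.32, 170]
  ]
}}

```text
time: 14.8
tool_pos: [0.4699, -0.0261, 0.1003]
tool_rot: [0.002, 0.209, 0.978, -0.0]
contact_force: [4.3, -0.2, -2.8]
gripper_width: 0.335
```

```bash
python3 st.py; python3 -c "
from h import *
save(eyes.grab_frame('wrist'),'w15')"
```

```text
14.8 [ 0.4699 -0.0261  0.1003] R [-0.9123  0.4095  0.0035  0.4095  0.9123 -0.001  -0.0036  0.0005 -1.    ] yawx 2.7196764526856336 [-0.2136 -0.2544  2.06   -0.0002  1.3323 -1.3624] [ 4.2993 -0.1831 -2.8124] [-0.2167 -0.8001  0.0353] 0.3348579686690809
```

View pics/w15.png

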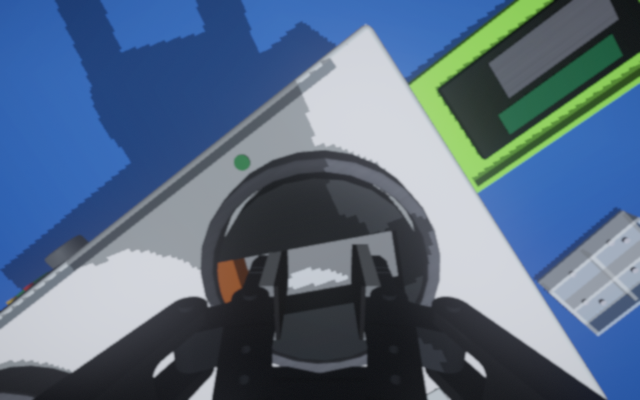

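Call:
{"op": "step_arm", "data": {
  "motion": [
    [-0.001, 0, 0, 0, 0, -0.07, 170],
    [-0.001, 0, 0, 0, 0, -0.14, 170],
    [-0.001, 0, 0, 0, 0, -0.21, 170],
    [-0.001, 0, 0, 0, 0, -0.28, 170],
    [-0.001, 0, 0, 0, 0, -0.35, 170],
    [-0.001, 0, 0, 0, 0, -0.42, 170],
    [-0.001, 0, 0, 0, 0, -0.49, 170],
    [-0.001, 0, 0, 0, 0, -0.56, 170],
    [-0.001, 0, 0, 0, 0, -0.63, 170],
    [-0.001, 0, 0, 0, 0, -0.66, 170]
  ]
}}

```text
time: 15.85
tool_pos: [0.4694, -0.0262, 0.1004]
tool_rot: [0.002, 0.649, 0.761, 0.001]
contact_force: [5.8, -1.5, -2.6]
gripper_width: 0.328
```

```bash
python3 st.py; python3 -c "
from h import *
save(eyes.grab_frame('wrist'),'w16')"
```

```text
15.85 [ 0.4694 -0.0262  0.1004] R [-0.1576  0.9875  0.0035  0.9875  0.1576 -0.0014 -0.002   0.0033 -1.    ] yawx 1.7290544995065913 [-0.2139 -0.2558  2.061  -0.0007  1.3326 -0.372 ] [ 5.8026 -1.5181 -2.6224] [-0.3592 -0.9746  0.1118] 0.32783762946152784
```

View pics/w16.png

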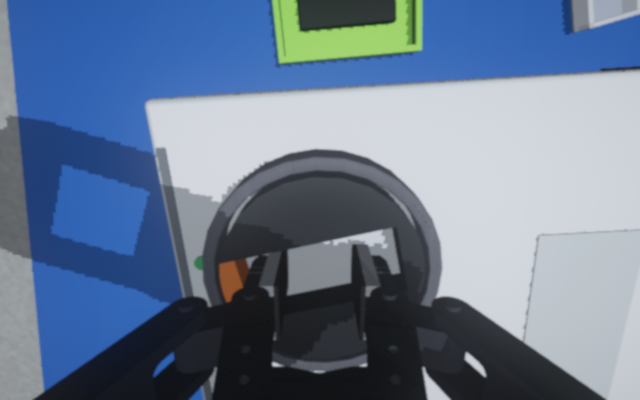

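Call:
{"op": "step_arm", "data": {
  "motion": [
    [0, 0, 0, 0, 0, -0.04, 170],
    [0, 0, 0, 0, 0, -0.07, 170],
    [0, 0, 0, 0, 0, -0.07, 170]
  ]
}}

```text
time: 16.2
tool_pos: [0.469, -0.0262, 0.1004]
tool_rot: [0.001, 0.687, 0.726, 0.0]
contact_force: [4.0, -2.0, -1.3]
gripper_width: 0.333
```

```bash
python3 st.py; python3 -c "
from h import *
save(eyes.grab_frame('wrist'),'w17')"
```

```text
16.2 [ 0.469  -0.0262  0.1004] R [-0.0553  0.9985  0.0023  0.9985  0.0553 -0.0013 -0.0015  0.0022 -1.    ] yawx 1.6261021843323575 [-0.2139 -0.2559  2.0612 -0.0009  1.3339 -0.269 ] [ 4.0401 -1.9908 -1.272 ] [-0.4294 -0.6599 -0.0148] 0.33319701633142984
```

View pics/w17.png

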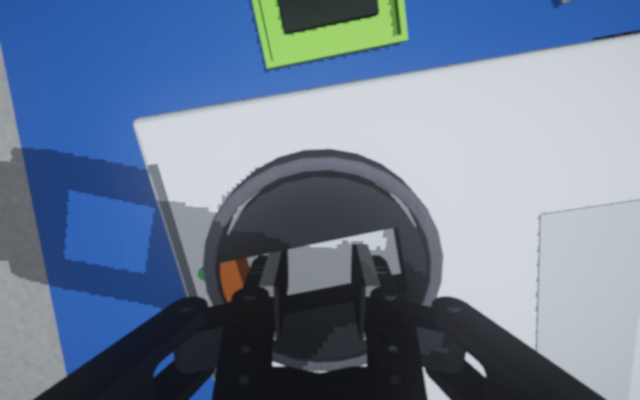

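Call:
{"op": "step_arm", "data": {
  "motion": [
    [0, 0, 0, 0, 0, -0.03, 170],
    [0, 0, 0, 0, 0, -0.03, 170]
  ]
}}

```text
time: 16.45
tool_pos: [0.4687, -0.0261, 0.1003]
tool_rot: [0.001, 0.703, 0.711, 0.0]
contact_force: [2.9, -3.3, -0.0]
gripper_width: 0.333
```

```bash
python3 st.py
```

```text
16.45 [ 0.4687 -0.0261  0.1003] R [-0.0103  0.9999  0.0016  0.9999  0.0103 -0.0012 -0.0012  0.0016 -1.    ] yawx 1.5810597038446896 [-0.2139 -0.256   2.0613 -0.0008  1.3345 -0.224 ] [ 2.8533 -3.3403 -0.0343] [-0.5644 -0.6513  0.0028] 0.3328075870345569
```

Call:
{"op": "step_arm", "data": {
  "motion": [
    [0, 0, 0, 0, 0, -0.03, 170],
    [0, 0, 0, 0, 0, -0.03, 170]
  ]
}}

```text
time: 16.65
tool_pos: [0.4686, -0.0262, 0.1004]
tool_rot: [0.001, 0.719, 0.695, -0.0]
contact_force: [4.1, -4.1, 0.5]
gripper_width: 0.333
```

```bash
python3 st.py; python3 -c "
from h import *
save(eyes.grab_frame('wrist'),'w18')"
```

```text
16.65 [ 0.4686 -0.0262  0.1004] R [ 0.0333  0.9994  0.0012  0.9994 -0.0333 -0.0016 -0.0015  0.0012 -1.    ] yawx 1.537533222467451 [-0.2138 -0.2561  2.0613 -0.0013  1.3349 -0.1803] [ 4.1083 -4.0545  0.4952] [-0.6817 -0.6431  0.4716] 0.3326940086017653
```

View pics/w18.png

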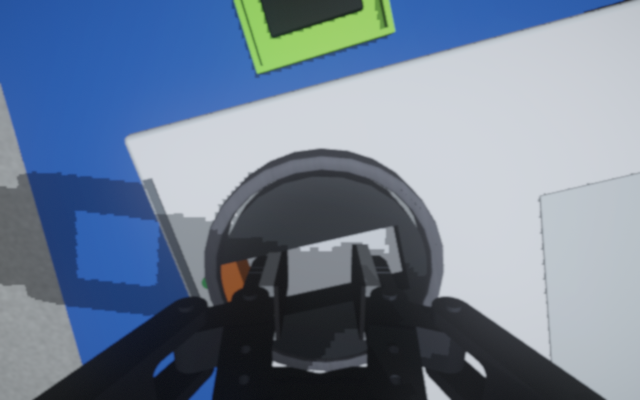

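Call:
{"op": "step_arm", "data": {
  "motion": [
    [0, 0, 0, 0, 0, -0.03, 170],
    [0, 0, 0, 0, 0, -0.03, 170]
  ]
}}

```text
time: 16.9
tool_pos: [0.4686, -0.0263, 0.1004]
tool_rot: [0.001, 0.733, 0.68, -0.0]
contact_force: [3.2, -3.4, -0.5]
gripper_width: 0.331
```

```bash
python3 st.py
```

```text
16.9 [ 0.4686 -0.0263  0.1004] R [ 0.0748  0.9972  0.0012  0.9972 -0.0748 -0.0022 -0.0021  0.0014 -1.    ] yawx 1.4958971366918863 [-0.2134 -0.2561  2.0613 -0.002   1.3348 -0.1381] [ 3.1686 -3.4132 -0.5117] [-0.699  -0.6386  1.5705] 0.3305073528859458
```

The torque jumped to 1.57 N m, so the left dial is on its stop. I'll back off within the slack, lift and check.

Call:
{"op": "step_arm", "data": {
  "motion": [
    [0, 0, 0, 0, 0, 0.08, 170],
    [0, 0, 0, 0, 0, 0.14, 170],
    [0, 0, 0, 0, 0, 0.14, 170],
    [0, 0, 0.02, 0, 0, 0.14, 170],
    [0, 0, 0.1, 0, 0, 0.14, 170],
    [0, 0, 0.15, 0, 0, 0.14, 170],
    [0, 0, 0.2, 0, 0, 0.14, 170],
    [0, 0, 0.2, 0, 0, 0.14, 170]
  ]
}}

```text
time: 17.7
tool_pos: [0.4703, -0.0259, 0.2051]
tool_rot: [0.003, 0.66, 0.751, 0.002]
contact_force: [0.6, -0.2, 0.9]
gripper_width: 0.332
```

```bash
python3 st.py; python3 -c "
from h import *
save(eyes.grab_frame('wrist'),'w19')
save(eyes.grab_frame('side'),'s19')
im=cv2.imread('pics/s19.png');cv2.imwrite('pics/s19c.png',cv2.resize(im[150:330,190:350],None,fx=3.3,fy=3.3))"
```

```text
17.7 [ 0.4703 -0.0259  0.2051] R [-0.128   0.9917  0.0077  0.9918  0.128  -0.0013 -0.0022  0.0074 -1.    ] yawx 1.6991190394324032 [-0.2135 -0.3423  1.9517  0.0004  1.5244 -0.3419] [ 0.6337 -0.2063  0.8774] [ 0.0456  0.0502 -0.0512] 0.3317295347933063
```

View pics/w19.png

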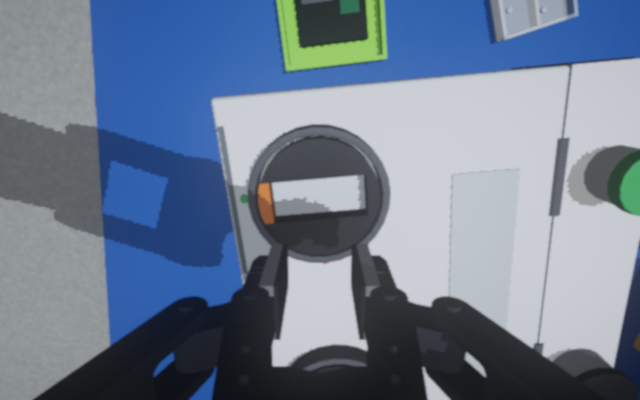

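View pics/s19c.png

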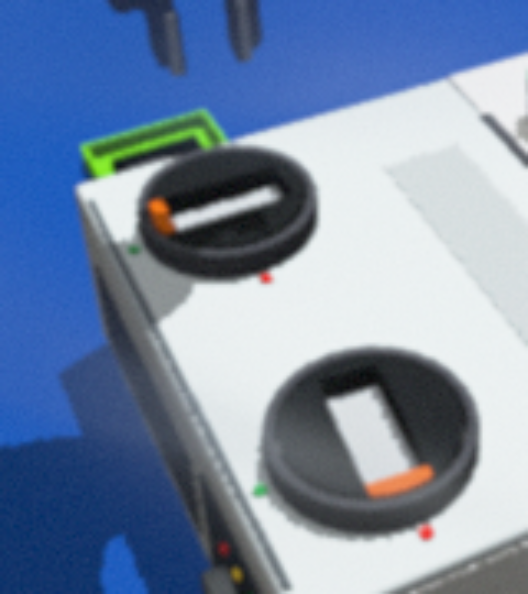

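Call:
{"op": "step_arm", "data": {
  "motion": [
    [0.079, -0.369, 0, 0, 0, 1, 170],
    [0.079, -0.369, 0, 0, 0, 1, 170],
    [0.079, -0.369, 0, 0, 0, 1, 170],
    [0.079, -0.369, 0, 0, 0, 1, 170],
    [0.079, -0.369, 0, 0, 0, 1, 170],
    [0.079, -0.369, 0, 0, 0, 1, 170],
    [0.079, -0.369, 0, 0, 0, 1, 170],
    [0.079, -0.369, -0.03, 0, 0, 1, 170],
    [0.079, -0.369, -0.08, 0, 0, 1, 170],
    [0.079, -0.369, -0.08, 0, 0, 1, 170]
  ]
}}

```text
time: 18.8
tool_pos: [0.5041, -0.2081, 0.1534]
tool_rot: [-0.005, -0.015, 1.0, 0.003]
contact_force: [-0.2, -0.8, 0.0]
gripper_width: 0.335
```

Call:
{"op": "step_arm", "data": {
  "motion": [
    [0, 0, 0, 0, 0, 0.03, 170],
    [0, 0, 0, 0, 0, 0.03, 170]
  ]
}}

```text
time: 19.0
tool_pos: [0.5062, -0.2093, 0.1574]
tool_rot: [-0.002, -0.034, 0.999, 0.001]
contact_force: [0.1, -0.4, 0.1]
gripper_width: 0.334
```

```bash
python3 wr.py w20|grep -v '^\[\|^ \['; python3 st.py
```

```text
19.0 [ 0.5062 -0.2093  0.1574] [-0.528  -0.1022  1.829   0.0001  1.419  -2.1674] [ 0.1253 -0.381   0.0795] 0.33437704265093343
lid_hinge pred [469.384  413.5582] ideal [ 0.6677 -0.0794  0.1205]
lid_press pred [468.0816 148.5272] ideal [ 0.4577 -0.1257  0.1305]
    [461.5 145.1] 0.78 [ 0.456  -0.1299  0.1305]
    [204.9 226.5] 0.18 [ 0.5176 -0.2808  0.1305]
left_slot pred [631.9295 183.6818] ideal [ 0.4714 -0.0254  0.1335]
    [627.7 176.3] 0.64 [ 0.4672 -0.0294  0.1335]
right_slot pred [316.7954 227.676 ] ideal [ 0.5124 -0.2109  0.1335]
    [315.8 221.5] 0.78 [ 0.5083 -0.2118  0.1335]
19.25 [ 0.5074 -0.21    0.1595] R [-0.9977 -0.0684 -0.0005 -0.0684  0.9977  0.0003  0.0004  0.0004 -1.    ] yawx -3.073136044706463 [-0.528  -0.1035  1.8267  0.0001  1.4189 -2.1673] [-0.3683 -0.1777 -1.5171] [ 0.0004 -0.0507 -0.01  ] 0.3357597514494762
```

View pics/w20.png

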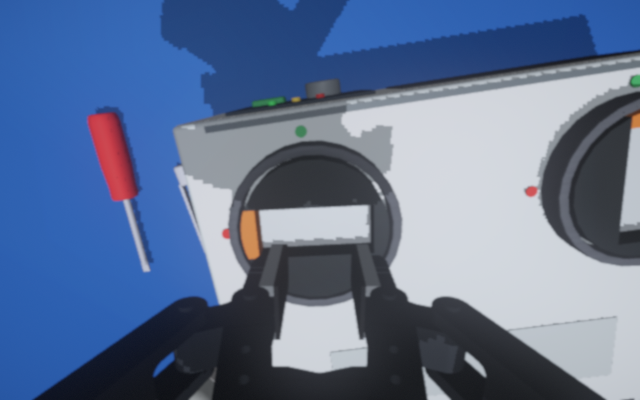

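Call:
{"op": "step_arm", "data": {
  "motion": [
    [0.003, -0.003, 0, 0, 0, 0.023, 170],
    [0.003, -0.003, -0.05, 0, 0, 0.023, 170],
    [0.003, -0.003, -0.08, 0, 0, 0.023, 170],
    [0.003, -0.003, -0.088, 0, 0, 0.023, 170],
    [0.003, -0.003, -0.096, 0, 0, 0.023, 170],
    [0.003, -0.003, -0.098, 0, 0, 0.023, 170],
    [0.003, -0.003, -0.098, 0, 0, 0.023, 170]
  ]
}}

```text
time: 19.95
tool_pos: [0.5094, -0.2118, 0.1114]
tool_rot: [0.0, -0.052, 0.999, -0.0]
contact_force: [0.0, 0.1, 0.8]
gripper_width: 0.333
```

```bash
python3 st.py; python3 -c "
from h import *
save(eyes.grab_frame('wrist'),'w21')"
```

```text
19.95 [ 0.5094 -0.2118  0.1114] R [-0.9946 -0.1034  0.0008 -0.1034  0.9946 -0.0005 -0.0008 -0.0006 -1.    ] yawx -3.03797854846731 [-0.529  -0.0556  1.8647  0.      1.3316 -2.2034] [0.0401 0.135  0.7764] [-0.0204  0.0013  0.0144] 0.3325123348563326
```

View pics/w21.png

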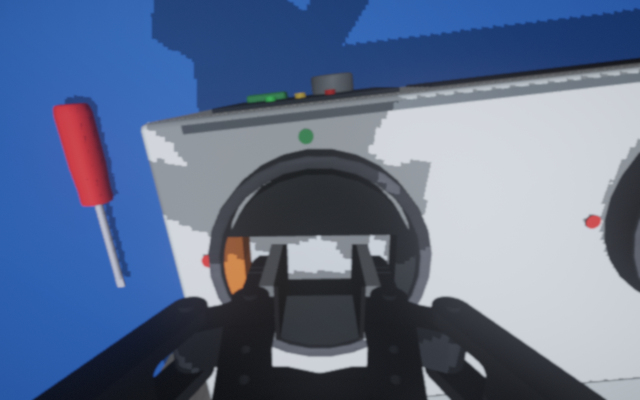

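Call:
{"op": "step_arm", "data": {
  "motion": [
    [0, 0, -0.008, 0, 0, 0, 170],
    [0, 0, -0.016, 0, 0, 0, 170],
    [0, 0, -0.022, 0, 0, 0, 170],
    [0, 0, -0.022, 0, 0, 0, 170]
  ]
}}

```text
time: 20.4
tool_pos: [0.5086, -0.2114, 0.099]
tool_rot: [-0.001, -0.052, 0.999, 0.0]
contact_force: [1.1, 0.2, 0.1]
gripper_width: 0.334
```

```bash
python3 st.py; python3 -c "
from h import *
save(eyes.grab_frame('wrist'),'w22')"
```

```text
20.4 [ 0.5086 -0.2114  0.099 ] R [-0.9946 -0.1035 -0.0012 -0.1035  0.9946  0.0007  0.0011  0.0008 -1.    ] yawx -3.03792271047003 [-0.529  -0.0434  1.8748 -0.      1.3116 -2.2035] [1.068  0.1761 0.1046] [-0.0146  0.0006 -0.0457] 0.3343213287825638
```

View pics/w22.png

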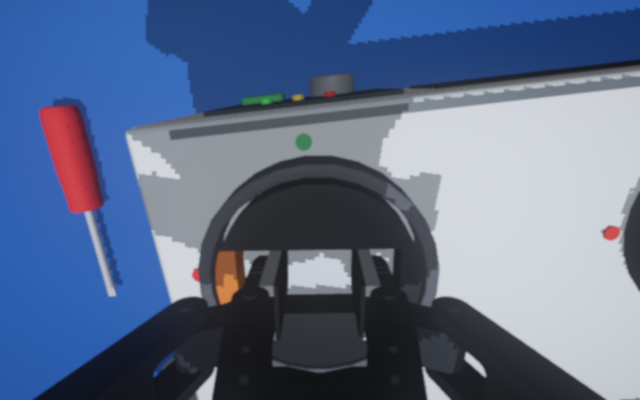

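Call:
{"op": "step_arm", "data": {
  "motion": [
    [0.001, 0, 0, 0, 0, -0.05, 170],
    [0.001, 0, 0, 0, 0, -0.12, 170],
    [0.001, 0, 0, 0, 0, -0.18, 170],
    [0.001, 0, 0, 0, 0, -0.25, 170],
    [0.001, 0, 0, 0, 0, -0.32, 170],
    [0.001, 0, 0, 0, 0, -0.32, 170]
  ]
}}

```text
time: 21.05
tool_pos: [0.5106, -0.212, 0.1002]
tool_rot: [0.001, 0.187, 0.982, -0.0]
contact_force: [4.0, -1.1, -1.9]
gripper_width: 0.332
```

```bash
python3 st.py; python3 -c "
from h import *
save(eyes.grab_frame('wrist'),'w23')"
```

```text
21.05 [ 0.5106 -0.212   0.1002] R [-0.9301  0.3673  0.0025  0.3673  0.9301 -0.0009 -0.0027  0.0001 -1.    ] yawx 2.7654648903073973 [-0.5285 -0.0427  1.872   0.0005  1.3097 -1.7233] [ 3.9584 -1.1214 -1.9267] [-0.1589 -0.6998  0.0566] 0.332190079970444
```

View pics/w23.png

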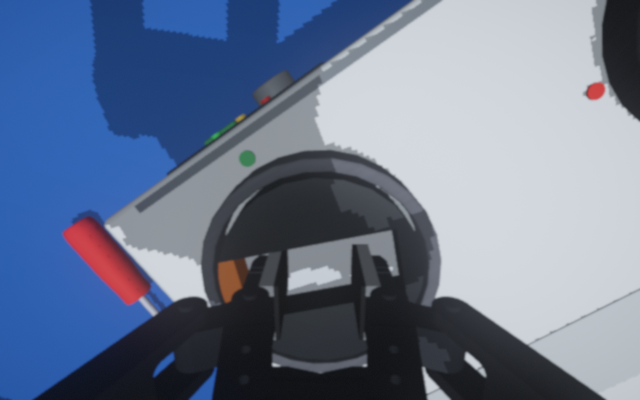

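The dial is turning with the fingers, so I continue from yaw 2.765 towards about 1.6.

Call:
{"op": "step_arm", "data": {
  "motion": [
    [-0.001, 0, 0, 0, 0, -0.08, 170],
    [-0.001, 0, 0, 0, 0, -0.16, 170],
    [-0.001, 0, 0, 0, 0, -0.24, 170],
    [-0.001, 0, 0, 0, 0, -0.32, 170],
    [-0.001, 0, 0, 0, 0, -0.4, 170],
    [-0.001, 0, 0, 0, 0, -0.48, 170],
    [-0.001, 0, 0, 0, 0, -0.56, 170],
    [-0.001, 0, 0, 0, 0, -0.64, 170],
    [-0.001, 0, 0, 0, 0, -0.72, 170],
    [-0.001, 0, 0, 0, 0, -0.76, 170]
  ]
}}

```text
time: 22.1
tool_pos: [0.51, -0.2118, 0.1003]
tool_rot: [0.001, 0.688, 0.726, 0.001]
contact_force: [4.5, -0.8, -1.7]
gripper_width: 0.333
```

Call:
{"op": "step_arm", "data": {
  "motion": [
    [0, 0, 0, 0, 0, -0.02, 170],
    [0, 0, 0, 0, 0, -0.02, 170]
  ]
}}

```text
time: 22.3
tool_pos: [0.5095, -0.2118, 0.1002]
tool_rot: [0.001, 0.698, 0.716, 0.0]
contact_force: [3.6, -0.7, -0.4]
gripper_width: 0.331
```

```bash
python3 st.py
```

```text
22.3 [ 0.5095 -0.2118  0.1002] R [-0.026   0.9997  0.001   0.9997  0.026  -0.0006 -0.0006  0.001  -1.    ] yawx 1.596803467474328 [-0.5289 -0.0441  1.8733  0.      1.3112 -0.5549] [ 3.5757 -0.7354 -0.3847] [-0.192  -0.5363  0.0054] 0.3305808283237921
```

Call:
{"op": "step_arm", "data": {
  "motion": [
    [0, 0, 0, 0, 0, -0.03, 170],
    [0, 0, 0, 0, 0, -0.03, 170]
  ]
}}

```text
time: 22.5
tool_pos: [0.5094, -0.2118, 0.1002]
tool_rot: [0.001, 0.714, 0.701, 0.0]
contact_force: [3.7, -0.1, -0.0]
gripper_width: 0.332
```

```bash
python3 st.py
```

```text
22.5 [ 0.5094 -0.2118  0.1002] R [ 0.0184  0.9998  0.0009  0.9998 -0.0184 -0.0006 -0.0006  0.001  -1.    ] yawx 1.5524086760802367 [-0.5289 -0.0442  1.8734 -0.0001  1.3113 -0.5105] [ 3.7453 -0.1187 -0.0057] [-0.1093 -0.6914  0.2471] 0.3315663475531874
```

Call:
{"op": "step_arm", "data": {
  "motion": [
    [0, 0, 0, 0, 0, -0.03, 170],
    [0, 0, 0, 0, 0, -0.03, 170]
  ]
}}

```text
time: 22.7
tool_pos: [0.5092, -0.2119, 0.1003]
tool_rot: [0.0, 0.728, 0.685, -0.0]
contact_force: [2.4, -0.3, 1.0]
gripper_width: 0.334
```

```bash
python3 st.py
```

```text
22.7 [ 0.5092 -0.2119  0.1003] R [ 0.0613  0.9981  0.0001  0.9981 -0.0613 -0.0011 -0.0011  0.0001 -1.    ] yawx 1.5094825326561792 [-0.5288 -0.0443  1.8734 -0.001   1.3119 -0.4672] [ 2.3797 -0.2941  0.9818] [-0.2825 -0.485   1.058 ] 0.3342653479436623
```

Call:
{"op": "step_arm", "data": {
  "motion": [
    [0, 0, 0, 0, 0, -0.02, 170],
    [0, 0, 0, 0, 0, -0.02, 170]
  ]
}}

```text
time: 22.9
tool_pos: [0.5092, -0.2119, 0.1003]
tool_rot: [0.0, 0.739, 0.674, -0.0]
contact_force: [1.1, -2.3, 2.4]
gripper_width: 0.336
```

```bash
python3 st.py
```

```text
22.9 [ 0.5092 -0.2119  0.1003] R [ 0.092   0.9958  0.      0.9958 -0.092  -0.0012 -0.0012  0.0001 -1.    ] yawx 1.4786174758707011 [-0.5287 -0.0443  1.8734 -0.0011  1.3118 -0.4363] [ 1.1082 -2.2758  2.3869] [-0.2986 -0.4233  1.9998] 0.33550440887996164
```

The right dial is on its stop at 2.0 N m. I back off within the slack, lift clear and move aside for the checks.

Call:
{"op": "step_arm", "data": {
  "motion": [
    [0, 0, 0, 0, 0, 0.08, 170],
    [0, 0, 0, 0, 0, 0.15, 170],
    [0, 0, 0, 0, 0, 0.15, 170],
    [0, 0, 0.02, 0, 0, 0.15, 170],
    [0, 0, 0.1, 0, 0, 0.15, 170],
    [0, 0, 0.2, 0, 0, 0.15, 170],
    [0, 0, 0.3, 0, 0, 0.15, 170],
    [-0.05, 0, 0.35, 0, 0, 0.15, 170],
    [-0.05, 0, 0.35, 0, 0, 0.15, 170]
  ]
}}

```text
time: 23.8
tool_pos: [0.4847, -0.2128, 0.2819]
tool_rot: [0.005, 0.661, 0.75, 0.001]
contact_force: [0.7, -0.8, 0.0]
gripper_width: 0.331
```

```bash
python3 st.py; python3 -c "
from h import *
save(eyes.grab_frame('wrist'),'w24')
save(eyes.grab_frame('side'),'s24')
im=cv2.imread('pics/s24.png');cv2.imwrite('pics/s24c.png',cv2.resize(im[150:330,190:390],None,fx=3,fy=3))"
```

```text
23.8 [ 0.4847 -0.2128  0.2819] R [-0.1257  0.992   0.0083  0.9921  0.1257 -0.0054 -0.0064  0.0075 -1.    ] yawx 1.6967898924057565 [-0.5542 -0.2216  1.7287 -0.0003  1.6246 -0.6802] [ 0.6735 -0.7984  0.0318] [ 0.0262 -0.0176  0.0062] 0.33147596682105
```

View pics/w24.png

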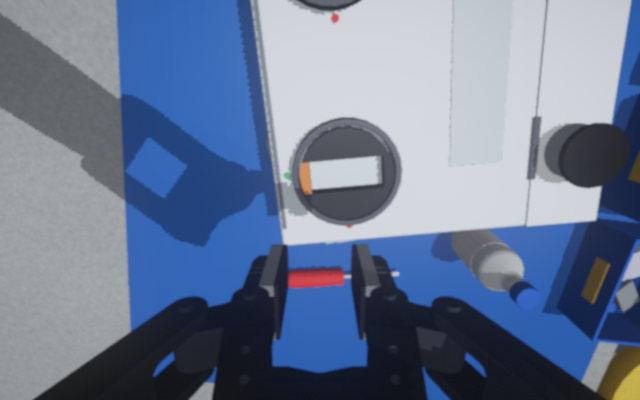

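View pics/s24c.png

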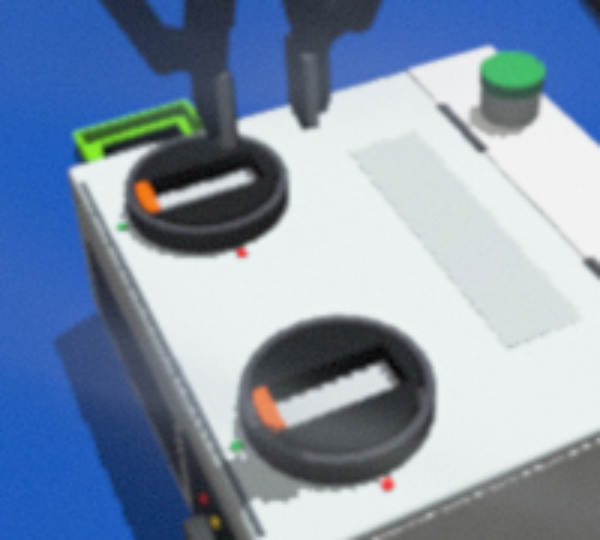

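Call:
{"op": "step_arm", "data": {
  "motion": [
    [-0.1, -0.1, 0.05, 0, 0, 0, 170],
    [-0.2, -0.3, 0.05, 0, 0, 0, 170],
    [-0.3, -0.5, 0.05, 0, 0, 0, 170],
    [-0.3, -0.6, 0.05, 0, 0, 0, 170],
    [-0.3, -0.6, 0.05, 0, 0, 0, 170],
    [-0.3, -0.6, 0.05, 0, 0, 0, 170],
    [-0.3, -0.6, 0.05, 0, 0, 0, 170],
    [-0.3, -0.6, 0.05, 0, 0, 0, 170]
  ]
}}

```text
time: 24.7
tool_pos: [0.3313, -0.5146, 0.2955]
tool_rot: [-0.003, 0.662, 0.749, 0.001]
contact_force: [-0.3, 0.9, 0.2]
gripper_width: 0.335
```

Run:
```python
from h import *
import json
from fit import world,lidp
q=json.load(open('q.json'))
f=eyes.grab_frame('top');save(f,'t25')
im=cv2.cvtColor(f['pixels'],cv2.COLOR_RGB2BGR);cv2.imwrite('pics/t25c.png',cv2.resize(im[130:330,240:500],None,fx=3,fy=3,interpolation=2))
# slot angle from the white floor: PCA inside each dial
g=f['pixels'].astype(int)
for n,y in (('L',.095),('R',-.095)):
    c=proj(f,world(q,lidp(0,(-.18,y,.028))))[0]
    vv,uu=np.mgrid[0:400,0:640]
    m=((uu-c[0])**2+(vv-c[1])**2<15**2)&(g.min(2)>140)
    P=np.array([onz(f,(a,b),.1335)[:2] for a,b in zip(uu[m],vv[m])])
    w,V=np.linalg.eigh(np.cov(P.T));d=V[:,1];print(n,m.sum(),'slot-dir vs extractor x (rad):',(np.arctan2(d[1],d[0])-q[2]+np.pi/2)%np.pi-np.pi/2)
s=eyes.grab_frame('side');save(s,'s25');cv2.imwrite('pics/s25c.png',cv2.resize(cv2.imread('pics/s25.png')[150:350,190:450],None,fx=3,fy=3))
print(proj(s,[world(q,lidp(a,(-.25,-.17,.01))) for a in (0,.03)]))
```

```text
L 267 slot-dir vs extractor x (rad): 0.002876146859957629
R 246 slot-dir vs extractor x (rad): -0.0017281868261722622
[[279.9628 339.8746]
 [279.9115 336.4606]]
```

View pics/t25c.png

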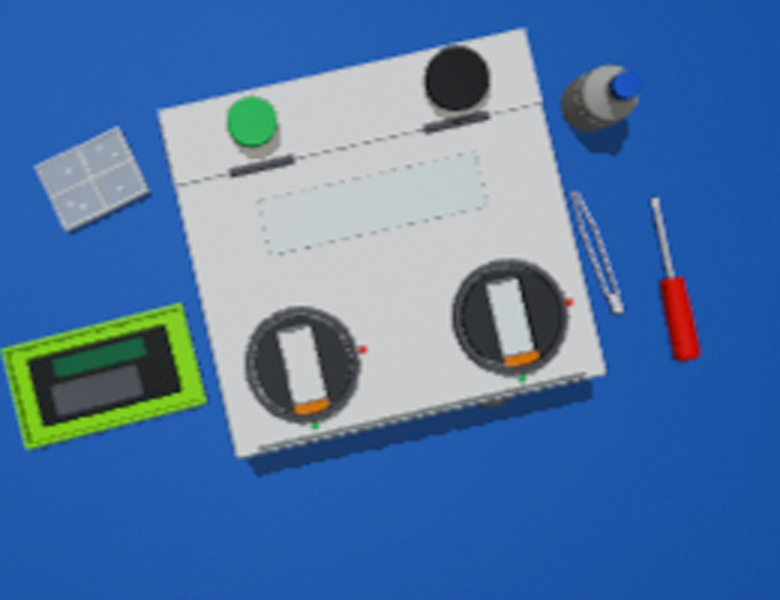

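View pics/s25c.png

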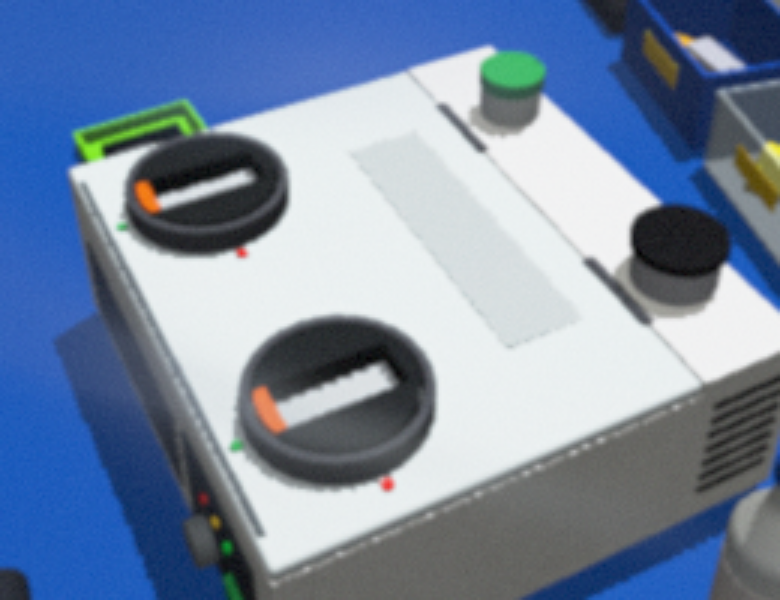

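Both slots lie square to the front edge to within 0.003 rad, with their orange ends at the green dots. The lid is fully down and the other things are where they were. I'm handing in.

```bash
python3 -c "
from h import *
print(manip.job_done())"
```

```text
the job is handed in; nothing more can be done
None
```

The job is done and handed in at about 25 s of the 58 s. I pushed the lid shut with the closed fingertips. Then, with the fingertips in each slot, I turned the left and then the right fastener clockwise to their stops.

**Last checks**
- **Dials:** in the final top view both slots lie within 0.003 rad of square to the lid's front edge, with the orange ends at the green dots. Turning torque at the stops rose to 1.6 N m on the left and 2.0 N m on the right.
- **Lid:** when pushed it stopped hard, at about 8 N. In the final side view its corner is where the shut-lid fit puts it.
- **Surroundings:** the other things look unmoved and the arm is clear.

**Disagreements**
- **Fingertip height:** the fingertips end about 36 mm short of the reported TCP. Lid contact and the wrist image both showed this, and I corrected for it.
- **Push force:** the wrist force read almost nothing while the lid went down, although 2 to 5 N was expected. It rose only at the stop.
- **Slot position:** the wrist camera put the slots about 3 mm nearer the robot than my fit from the fixed cameras. I aimed near the wrist camera's values, and the fingertips entered both slots cleanly.

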